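# Load a colourant canister into the tinting machine and prime its pump

### The arm

A 7-joint arm with a two-finger parallel gripper is mounted at the origin on the work surface. World frame = base frame: x ahead of the robot, y to its left, z up, the work surface at z = 0. Lengths are in m, angles in rad, forces in N, time in s.
With the tool pointing down it reaches from about 0.4 to 0.925 m from the base axis. Payload 5.6 kg.
Tool frame: the origin (TCP) lies on the front face of the gripper's body, between the roots of the fingers; the fingertips stand 73 mm ahead of it and the grasp point (between the pads) lies 54 mm ahead of it; z points along the fingers, x is the direction in which the jaws open and shut, and the axes are right-handed (so a half turn about z gives the same grasp; the last joint's range is limited). The gripper opens to 85 mm and grips with 20 to 120 N. Pads are 22 mm wide; open, the fingers measure 114 mm over their backs; the gripper's body (76 mm by 85 mm) begins 54 mm behind the grasp point. The pads swing forward as they close: fully open they stand 13 mm farther back than shut.
Start: joints at [-1.181, 0.468, -0.012, 1.603, 0.006, 1.071, -0.056], TCP at [0.273, 0.59, 0.304] pointing down, gripper open.
Joint ranges: [-2.53, 2.53], [-0.31, 2.02], [-1.57, 1.55], [0.28, 2.44], [-1.29, 4.43], [0.15, 1.84], [-2.92, 2.92]. Speed limits (rad/s): [2.57, 2.57, 3.14, 3.14, 3.14, 3.14, 3.14].

### API

Orientations are given as a unit quaternion [x, y, z, w].
In Python, from plant import arm gives the robot as it stands.
- The arm moves only by the tool servo_tool, never from a script. Its argument "steps" is a list of rows, each an object of numbers: "x", "y", "z": the shift along the tool's x, y, z in units of 25 mm (1.0 is 25 mm); "ax", "ay", "az": the turn, a rotation vector about the tool's x, y, z in degrees. A call has 1 to 12 rows; each row shifts and turns the commanded pose from where the row before left it, along the tool's axes as they then stand; what a row does not reach is not made up. A row lasts 1/10 s, in which the tool goes at most 50 mm and 8.59 degrees, less where a joint would pass 70% of its speed; a pose out of reach is approached as far as the arm can. A call is refused whole if a number of a shift passes 1 or a number of a turn 8.59, either way. A call with a gripper value outside its range is refused whole. "gripper" is the opening, from -1 (shut) to 1 (fully open), set as the call begins (left out, the last holds). The fingers move at their own pace and stop on an object; "grip_force" is the grip in N (left out, the last holds). Time passes only in rows, so rows that do not move let the fingers close. It gives the time, the measured TCP pose, the force and the opening at its end, in the units of the state.
- arm.read_state(): the state, without advancing time (a new reading comes with each control period).
- arm.snapshot(name): name is "scene" or "top" or "wrist"; returns the picture (400x640x3 uint8, red, green, blue); there is no depth.
- arm.camera_params(name): a dict with "K" (3x3 intrinsics, pixels), "world_to_cam" (4x4, takes a point from world to camera coordinates). Camera axes: x right, y down, z forward; pixel columns grow to the right and rows downward; lengths in m; the calibration is good to about 2 mm. A picture is of the moment at which its call begins: read the wrist's pose just before it. camera_params takes no time and is no camera call; for the wrist camera it gives the pose at the moment of the call.
- arm.close_job(): hands the job in, once; it reports no verdict.
The state is a dict: "time": time; "qpos": joint angles; "joint_vel": joint speeds; "effort": joint torques, N m; "eef_pos": TCP position; "eef_rot": TCP orientation; "wrist_force": force on the tool from outside, world axes, zero at the start; "torque": the same for the moment, N m; "opening": finger opening in m.
Only numpy, scipy, OpenCV 4.12 (cv2) and the standard library are available. Lean on these libraries where they do the work, as an engineer would, in place of code of your own. Each camera call takes 0.05 s, during which the arm holds its last target.

### The job

Load the colourant canister that stands on the counter into the tinting machine's empty station: turn it until its foot drops over the drive, press it fully home so that both catches snap over its flange, then tug it upward to make sure it is held, and reseat it if it lifts free. Once it holds, let go of it and press that station's pump plunger right down to its stop to prime it, then let it spring back. Leave the other plungers and the other things on the counter alone.

Things in the scene. Friction and masses are not known exactly. Their poses are not given: they have to be found in the camera images.
- canister_grip (a point): Centre of the upright grey grip fin on top of the loose canister, the part to hold: 46 mm long (this point's x), 14 mm thick (y), 32 mm tall, from the lid's top (80 mm over the foot) to 112 mm; this point is 96 mm over the foot, on the axis, z up. The canister is a white round bottle, 57 mm diameter, black foot, grey 55 mm screw lid, 0.25 to 0.42 kg, standing left or right of the machine.
- canister_foot (a point): Centre of the underside of the same canister's foot, on its axis. Under the foot are six radial ribs, 7 mm tall, 4 mm thick, 60 degrees apart. Above them, 7 to 13 mm over the underside, is the round black latch flange, 68 mm diameter with a bevelled lower edge.
- well (a point): Centre of the floor of the empty station's round well; z up, x to the back of the machine. A black collar, 70 mm bore with a slightly flared mouth, 26 mm deep, floor 91 mm over the counter. The home canister stands on this floor. Pushing down, the sprung catches resist from about 14 to 6 mm above home; past them it drops on easily if its ribs meet gaps between the drive lugs (see station_a).
- station_a: The empty station (origin: centre of its underside). On the well's floor are three lugs of the geared stirrer drive, 4 mm high, 120 degrees apart, stopped at an angle not measured; they cannot be turned by hand. The canister's ribs fit between them every 60 degrees of turn, with about 4 degrees to spare each way; elsewhere it stays 4 mm too high, does not latch and pulls out against 3 to 6 N of drag plus weight.
- catch_l: Sprung steel catch left (+y of the well) of the well, grey thumb tab on top. Origin at the well floor's level, 30 mm from its axis, where the nose's tip is. The flange drives each catch outward 4 mm as it is pushed past (5 to 10 N for both); they spring back over the flange once the canister is home, leave it 1.5 mm of play, and hold against any pull (tried to 25 N).
- catch_r: The same on the right (-y of the well).
- station_b: Loaded station: its canister, the same as the loose one but fixed, has its fin's top 203 mm over the counter. The three stations stand 112 mm apart in one row.
- station_c: The other loaded station, the same.
- plunger_a (a joint): Stroke of the pump plunger of the empty station (m): 0 up, 0.018 down on its stop. It takes 3.6 N to start and 9 N at the stop, then goes hard, and springs back when let go.
- plunger_a_top (a point): Centre of the top of that plunger's black round knob, 32 mm diameter and 10 mm thick; it stands 100 mm in front (-x of the well) of the well's axis, its top 157 mm over the counter when up; it moves with the knob.
- plunger_b (a joint): Stroke of the same plunger on a loaded station (m); leave it.
- plunger_c (a joint): Stroke of the same plunger on the other loaded station (m); leave it.
- machine: Bench-top tinting machine, a white box 215 mm deep (x), 352 mm wide (y), 85 mm tall, on which the three stations stand in a row along y, plungers to its front (-x). Origin at the centre of its underside. Fixed to the counter.
- bottle: Plain white bottle with a screw cap, 60 mm diameter, 150 mm tall, no fin; origin under its centre; leave it. It stands on the other side of the machine from the canister.
- sample_tin: Small steel sample tin, 62 mm diameter, 62 mm tall; origin under its centre; leave it.
- tape_roll: Roll of masking tape lying flat, 90 mm diameter, 25 mm tall; origin under its centre; leave it.
- marker: Marker pen lying down, 130 mm long, 17 mm thick; origin under its middle; leave it.
- swatch_fan: Deck of colour cards lying flat, 154 x 50 x 24 mm; origin under its centre; leave it.
- spray_can_1: Spray can with a white cap, 65 mm diameter, 184 mm tall; origin under its centre; leave it.
- spray_can_2: Spray can with a grey cap, 65 mm diameter, 184 mm tall; origin under its centre; leave it.
- stir_knife: Spatula with a wooden handle lying down, 200 mm long; leave it.
There are look-alikes about, which are no part of the job. What is shaped like the part that bears canister_grip but blue, pink or red is not meant.

How it is judged:
On the way, in this order (a step that is already met when the one before it is completed fails the run):
1. the canister is pressed fully home in the well, on its floor and over the drive lugs (within 1.3 mm), upright (z of canister_foot in the frame of well between -0.004 and 0.0013 m and horizontal distance between canister_foot and well below 0.003 m and angle between canister_foot's own z axis and vertical below 0.05 rad), for 0.2 s.
2. held by the gripper, the seated canister is tugged up against the catches (at least 1.5 N on one of them, a pull of about 5 to 8 N in all) and stays in (contact force between canister and the fingers above 1 N and z of canister_foot in the frame of well between -0.004 and 0.0035 m and horizontal distance between canister_foot and well below 0.003 m and angle between canister_foot's own z axis and vertical below 0.05 rad and (contact force between canister and catch_l above 1.5 N or contact force between canister and catch_r above 1.5 N)), for 0.1 s.
3. the canister is let go and the empty station's plunger is pressed down to its stop (within 1.5 mm) (value of joint plunger_a above 0.0165 m and contact force between canister and the fingers below 0.1 N and z of canister_foot in the frame of well between -0.004 and 0.0035 m and horizontal distance between canister_foot and well below 0.003 m and angle between canister_foot's own z axis and vertical below 0.05 rad), for 0.1 s.
At the end, for the whole second after the job is handed in: The canister stands fully home in the empty station (its foot within 1.3 mm of the well's floor, within 3 mm of its axis, upright within 0.05 rad), so under both catches, at rest and let go; the station's plunger is back up (within 2 mm) (all of step 1 and linear speed of canister below 0.02 m/s and value of joint plunger_a below 0.002 m and contact force between canister and the fingers below 0.1 N); the robot touches nothing.
It fails at once if a plunger of a loaded station is pressed (over 5 mm) (value of joint any of plunger_b, plunger_c above 0.005 m).
It fails at once if another thing on the counter is moved by more than 30 mm or tipped over (distance of any of bottle, sample_tin, tape_roll, marker, swatch_fan, spray_can_1, spray_can_2, stir_knife from where it was at the start of the episode above 0.03 m or angle between any of bottle, sample_tin, spray_can_1, spray_can_2's own z axis and vertical above 0.5 rad).
It also fails if it takes over 64 s, if anything falls off the work surface, if the arm or the gripper's body presses on something with over 40 N, if the wrist force passes 120 N, or if a joint passes its speed limit or range.

## Working session

There is one attempt and no reset: what is moved stays moved. The work goes in short steps, Python scripts to look and compute and a tool call to move; the robot and the scene stay as the last step left them, time stands still between calls to the robot, and variables do not carry over. Pictures are saved under pics/ and viewed, and the job is handed in when it is done.

Besides the shell and the picture viewer there is one more tool, called after "Emit:" as name([rows], argument=value, ...), one row to a line, values as JSON. servo_tool: Moves the arm, as the interface text tells. Its arguments: {"type":"object","properties":{"steps":{"type":"array"},"gripper":{"type":"number"},"grip_force":{"type":"number"}},"required":["steps"]}

```bash
ls; mkdir -p pics
python3 - <<'E'
from plant import arm
import cv2
s=arm.read_state();print(s)
for n in ("scene","top","wrist"):
    p=arm.camera_params(n);print(n,p)
    im=arm.snapshot(n);cv2.imwrite(f"pics/{n}0.png",im[:,:,::-1])
E
```

```text
pics
{'time': 0.0, 'qpos': array([-1.18100876,  0.46838578, -0.01161347,  1.60364271,  0.00597748,
        1.07138323, -0.05626149]), 'joint_vel': array([-0.00080201, -0.00220144, -0.00054278,  0.00066991, -0.00055778,
       -0.00099279, -0.00040102]), 'effort': array([ 5.28305245e-04, -5.32388520e+01,  2.22105539e-02, -2.51303047e+01,
        1.15324449e-02,  7.73918582e-03, -1.08334035e-05]), 'eef_pos': array([0.27247407, 0.58965515, 0.30292472]), 'eef_rot': array([ 8.42444673e-01,  5.38782124e-01, -7.23535568e-04,  5.22006916e-04]), 'wrist_force': array([-0.87167254,  0.56858332,  0.13748065]), 'torque': array([-0.0132187 , -0.01754318, -0.00874233]), 'opening': 0.08547308487651262}
scene {'K': array([[515.03666028,   0.        , 326.25869638],
       [  0.        , 515.03666028, 193.00713792],
       [  0.        ,   0.        ,   1.        ]]), 'world_to_cam': array([[ 0.79526984,  0.60625109,  0.00234465, -0.34917469],
       [ 0.40426827, -0.52742224, -0.74725695, -0.14787855],
       [-0.45178872,  0.59521878, -0.66453108,  1.93915245],
       [ 0.        ,  0.        ,  0. 
[... 372 characters left out ...]
1],
       [ 9.04462261e-02, -1.53542217e-03, -9.95900157e-01,
         1.64668531e+00],
       [ 0.00000000e+00,  0.00000000e+00,  0.00000000e+00,
         1.00000000e+00]])}
wrist {'K': array([[351.81727707,   0.        , 319.11734675],
       [  0.        , 351.81727707, 203.52723817],
       [  0.        ,   0.        ,   1.        ]]), 'world_to_cam': array([[ 4.20078128e-01,  9.07487438e-01, -9.57194370e-04,
        -6.49163767e-01],
       [ 8.69694770e-01, -4.02282138e-01,  2.86007147e-01,
        -3.67817459e-02],
       [ 2.59162831e-01, -1.20977814e-01, -9.58227006e-01,
         3.78204965e-01],
       [ 0.00000000e+00,  0.00000000e+00,  0.00000000e+00,
         1.00000000e+00]])}
```

View pics/scene0.png

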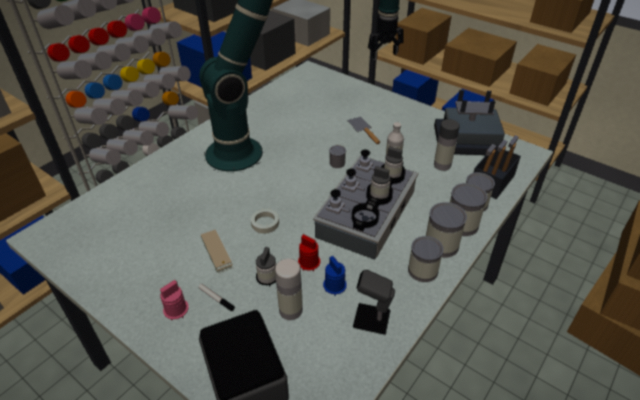

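View pics/top0.png

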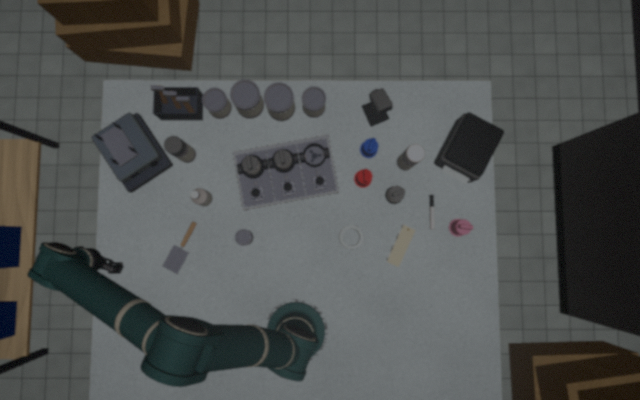

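View pics/wrist0.png

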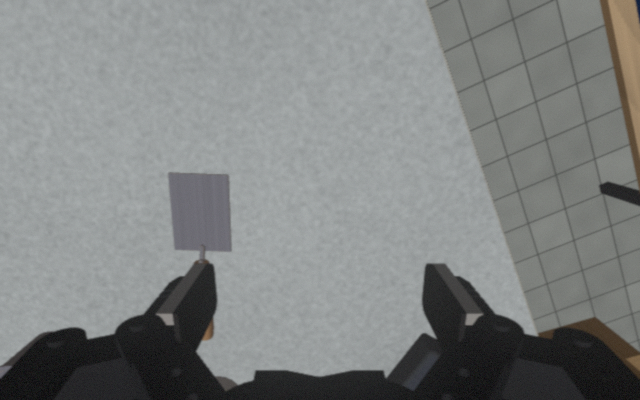

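Run:
```python
import cv2
a=cv2.imread("pics/top0.png");b=cv2.imread("pics/scene0.png")
def g(c):
    return cv2.convertScaleAbs(c,alpha=1.8)
cv2.imwrite("pics/c1.png",g(cv2.resize(a[120:230,230:430],None,fx=4,fy=4,interpolation=cv2.INTER_CUBIC)))
cv2.imwrite("pics/c2.png",g(cv2.resize(b[140:330,230:430],None,fx=3.1,fy=3.1,interpolation=cv2.INTER_CUBIC)))
```

```text
(no output)
```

View pics/c1.png

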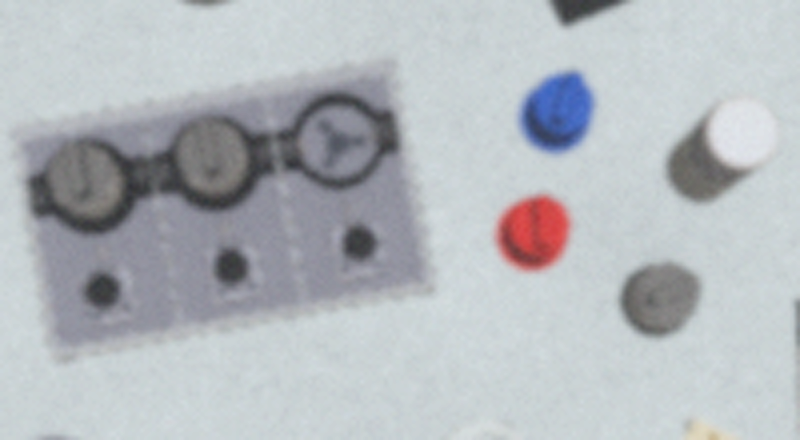

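View pics/c2.png

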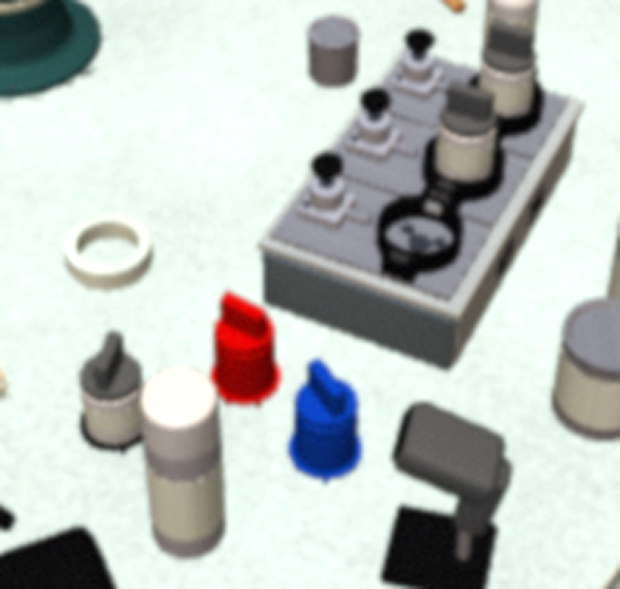

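```bash
cat > h.py <<'E'
from plant import arm
import numpy as np, cv2
from scipy.spatial.transform import Rotation as R
def ray(n,u,v,z,P=None):
    p=P or arm.camera_params(n);K=p["K"];T=np.array(p["world_to_cam"])
    d=T[:3,:3].T@np.linalg.inv(K)@np.array([u,v,1.]);c=-T[:3,:3].T@T[:3,3]
    return c+d*(z-c[2])/d[2]
def proj(n,X,P=None):
    p=P or arm.camera_params(n);T=np.array(p["world_to_cam"]);q=T[:3,:3]@np.asarray(X,float)+T[:3,3]
    q=p["K"]@q;return q[:2]/q[2]
def snap(name,f,crop=None,s=1,al=1.6):
    P=arm.camera_params(name);im=arm.snapshot(name)[:,:,::-1].copy()
    cv2.imwrite(f"pics/{f}_raw.png",im)
    import pickle;pickle.dump(P,open(f"pics/{f}.pkl","wb"))
    if crop: im=im[crop[1]:crop[3],crop[0]:crop[2]]
    im=cv2.convertScaleAbs(cv2.resize(im,None,fx=s,fy=s,interpolation=cv2.INTER_CUBIC),alpha=al)
    cv2.imwrite(f"pics/{f}.png",im)
def st():
    s=arm.read_state();M=R.from_quat(s["eef_rot"]).as_matrix()
    print("t",round(s["time"],2),"p",s["eef_pos"].round(4),"x",M[:,0].round(3),"z",M[:,2].round(4),"F",s["wrist_force"].round(2),"T",s["torque"].round(2),"op",round(s["opening"],4),"q",s["qpos"].round(3));return s,M
def rel(target_p,target_x=None):
    """shift in tool axes, units of 25mm; and az deg to put tool x along horizontal target_x"""
    s,M=st();d=M.T@(np.asarray(target_p)-s["eef_pos"])
    print("shift units",(d/.025).round(2),"tilt",np.degrees(np.arcsin(np.clip(M.T@np.array([0,0,-1.]),-1,1))).round(2))
    if target_x is not None:
        tx=M.T@np.array([*target_x,0.]);a=np.degrees(np.arctan2(tx[1],tx[0]));print("az",a.round(2),"or",((a+180+180)%360-180).round(2))
E
python3 - <<'E'
from h import *
f=lambda x,y:(230+x/4,120+y/4)
for n,p,z in [("lid",(661,298),.08),("well rim",(338,141),.117),("lugs",(335,143),.094),("ka",(359,242),.157),("kb",(231,268),.157),("kc",(102,290),.157),("lid b",(213,160),.171),("lidc",(87,181),.171)]:
    u=f(*p);print(n,u,ray("top",*u,z).round(4))
f=lambda x,y:(230+x/3.1,140+y/3.1)
for n,p,z in [("fin top",(113,338),.112),("rim",(420,225),.117),("ka",(327,165),.157),("foot",(113,428),0.007)]:
    u=f(*p);print(n,u,ray("scene",*u,z).round(4))
E
```

```text
lid (395.25, 194.5) [ 0.4947 -0.3605  0.08  ]
well rim (314.5, 155.25) [ 0.6298 -0.0702  0.117 ]
lugs (313.75, 155.75) [ 0.6324 -0.0676  0.094 ]
ka (319.75, 180.5) [ 0.5345 -0.0882  0.157 ]
kb (287.75, 187.0) [0.5119 0.0213 0.157 ]
kc (255.5, 192.5) [0.4927 0.1314 0.157 ]
lid b (283.25, 160.0) [0.6028 0.0365 0.171 ]
lidc (251.75, 165.25) [0.5845 0.1436 0.171 ]
fin top (266.4516129032258, 249.03225806451613) [ 0.4983 -0.3521  0.112 ]
rim (365.48387096774195, 212.5806451612903) [ 0.6374 -0.068   0.117 ]
ka (335.48387096774195, 193.2258064516129) [ 0.5412 -0.0892  0.157 ]
foot (266.4516129032258, 278.06451612903226) [ 0.5038 -0.3697  0.007 ]
```

Emit:
servo_tool([
  {"z": -1,"x": -0.4,"y": 0.5},
  {"z": -0.9,"x": -0.75,"y": 1},
  {"x": -0.75,"y": 1},
  {"x": -0.75,"y": 1},
  {"x": -0.75,"y": 1},
  {"x": -0.75,"y": 1},
  {"x": -0.75,"y": 1},
  {"x": -0.75,"y": 1},
  {"x": -0.75,"y": 1},
  {"x": -0.75,"y": 1},
  {"x": -0.75,"y": 1},
  {"x": -0.75,"y": 1},
])

```text
validation failed for argument at $.st...
```

Emit:
servo_tool([
  {"x": -0.75,"y": 1},
  {"x": -0.75,"y": 1},
  {"x": -0.75,"y": 1},
  {"x": -0.75,"y": 1},
  {"x": -0.75,"y": 1},
  {"x": -0.75,"y": 1},
  {"x": -0.75,"y": 1},
  {"x": -0.75,"y": 1},
  {"x": -0.75,"y": 1},
  {"x": -0.75,"y": 1},
  {"x": -0.75,"y": 1},
  {"x": -0.75,"y": 0.8},
])

```text
validation failed for argument at $.st...
```

Emit:
servo_tool([
  {"x": -0.4,"y": 0.5,"z": -1.0,"ax": 0.0,"ay": 0.0,"az": 0.0},
  {"x": -0.75,"y": 1.0,"z": -0.9,"ax": 0.0,"ay": 0.0,"az": 0.0},
])

```text
time: 0.35
eef_pos: [0.2926, 0.5492, 0.3507]
eef_rot: [0.841, 0.541, -0.001, -0.0]
wrist_force: [0.7, 0.3, 0.5]
opening: 0.0856
```

Emit:
servo_tool([
  {"x": -0.75,"y": 1.0,"z": 0.0,"ax": 0.0,"ay": 0.0,"az": 0.0},
  {"x": -0.75,"y": 1.0,"z": 0.0,"ax": 0.0,"ay": 0.0,"az": 0.0},
  {"x": -0.75,"y": 1.0,"z": 0.0,"ax": 0.0,"ay": 0.0,"az": 0.0},
  {"x": -0.75,"y": 1.0,"z": 0.0,"ax": 0.0,"ay": 0.0,"az": 0.0},
  {"x": -0.75,"y": 1.0,"z": 0.0,"ax": 0.0,"ay": 0.0,"az": 0.0},
  {"x": -0.75,"y": 1.0,"z": 0.0,"ax": 0.0,"ay": 0.0,"az": 0.0},
  {"x": -0.75,"y": 1.0,"z": 0.0,"ax": 0.0,"ay": 0.0,"az": 0.0},
  {"x": -0.75,"y": 1.0,"z": 0.0,"ax": 0.0,"ay": 0.0,"az": 0.0},
  {"x": -0.75,"y": 1.0,"z": 0.0,"ax": 0.0,"ay": 0.0,"az": 0.0},
  {"x": -0.75,"y": 1.0,"z": 0.0,"ax": 0.0,"ay": 0.0,"az": 0.0},
  {"x": -0.75,"y": 1.0,"z": 0.0,"ax": 0.0,"ay": 0.0,"az": 0.0},
  {"x": -0.75,"y": 1.0,"z": 0.0,"ax": 0.0,"ay": 0.0,"az": 0.0},
])

```text
time: 1.55
eef_pos: [0.4729, 0.2169, 0.3513]
eef_rot: [0.842, 0.539, -0.0, -0.0]
wrist_force: [0.9, 0.9, -0.1]
opening: 0.0852
```

Emit:
servo_tool([
  {"x": -0.75,"y": 1.0,"z": 0.0,"ax": 0.0,"ay": 0.0,"az": 0.0},
  {"x": -0.75,"y": 1.0,"z": 0.0,"ax": 0.0,"ay": 0.0,"az": 0.0},
  {"x": -0.75,"y": 1.0,"z": 0.0,"ax": 0.0,"ay": 0.0,"az": 0.0},
  {"x": -0.75,"y": 1.0,"z": 0.0,"ax": 0.0,"ay": 0.0,"az": 0.0},
  {"x": -0.75,"y": 1.0,"z": 0.0,"ax": 0.0,"ay": 0.0,"az": 0.0},
  {"x": -0.75,"y": 1.0,"z": 0.0,"ax": 0.0,"ay": 0.0,"az": 0.0},
  {"x": -0.75,"y": 1.0,"z": 0.0,"ax": 0.0,"ay": 0.0,"az": 0.0},
  {"x": -0.75,"y": 1.0,"z": 0.0,"ax": 0.0,"ay": 0.0,"az": 0.0},
  {"x": -0.75,"y": 1.0,"z": 0.0,"ax": 0.0,"ay": 0.0,"az": 0.0},
  {"x": -0.75,"y": 0.8,"z": 0.0,"ax": 0.0,"ay": 0.0,"az": 0.0},
  {"x": -0.2,"y": 0.2,"z": 0.0,"ax": 0.0,"ay": 0.0,"az": 0.0},
])

```text
time: 2.65
eef_pos: [0.6191, -0.0653, 0.351]
eef_rot: [0.844, 0.537, -0.001, 0.001]
wrist_force: [-0.4, -0.3, 0.2]
opening: 0.085
```

Run:
```python
from h import *
st();snap("wrist","w1");st()
```

```text
t 2.65 p [ 0.6191 -0.0653  0.351 ] x [ 0.424  0.906 -0.002] z [-4.0e-04 -2.1e-03 -1.0e+00] F [-0.42 -0.33  0.16] T [-0.02  0.   -0.04] op 0.085 q [-0.217  0.385  0.355  1.643 -0.142  1.139  1.306]
t 2.7 p [ 0.6189 -0.0647  0.3509] x [ 0.423  0.906 -0.002] z [-5.0e-04 -1.5e-03 -1.0e+00] F [ 0.16 -1.37 -0.14] T [-0.02  0.03 -0.05] op 0.0854 q [-0.218  0.384  0.354  1.644 -0.142  1.139  1.306]
```

View pics/w1.png

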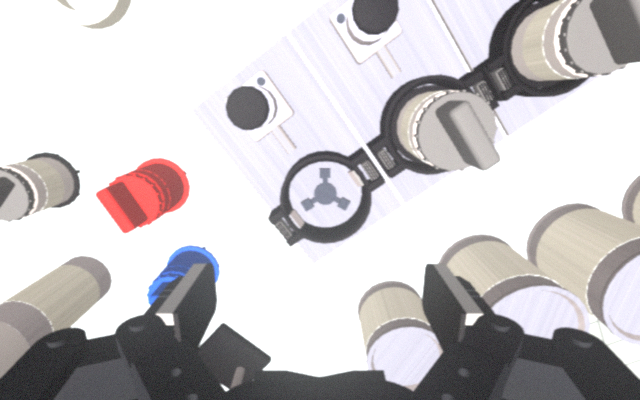

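Run:
```python
import cv2
a=cv2.imread("pics/w1_raw.png")
cv2.imwrite("pics/w1b.png",cv2.resize(a[130:260,205:385],None,fx=4.4,fy=4.4,interpolation=cv2.INTER_CUBIC))
cv2.imwrite("pics/w1c.png",cv2.resize(a[140:240,0:100],None,fx=4.4,fy=4.4,interpolation=cv2.INTER_CUBIC))
```

```text
(no output)
```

View pics/w1b.png

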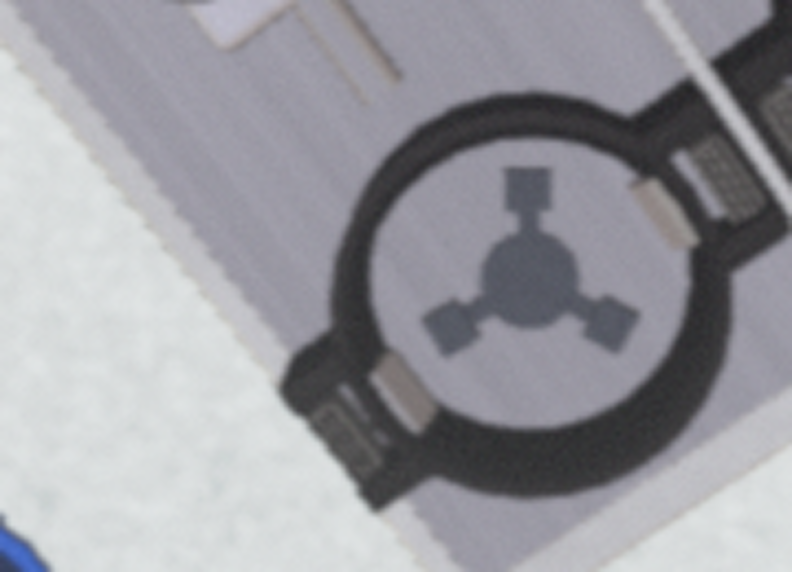

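View pics/w1c.png

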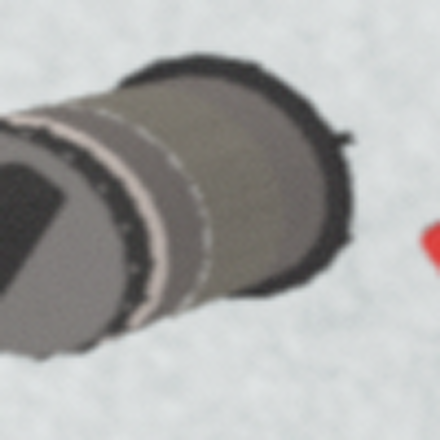

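Run:
```python
from h import *
import pickle
P=pickle.load(open("pics/w1.pkl","rb"))
f=lambda x,y:(205+x/4.4,130+y/4.4)
L=[(527,188),(452,326),(610,323)]
h=ray("w",*f(530,280),.094,P);print("hub",h.round(4))
pts=[ray("w",*f(*l),.095,P) for l in L]
print("lugs mean",np.mean(pts,0).round(4))
for p in pts:
    d=p-np.mean(pts,0);print(p.round(4),np.hypot(d[0],d[1]).round(4),np.degrees(np.arctan2(d[1],d[0])).round(2),(np.degrees(np.arctan2(d[1],d[0]))%120).round(2))
for c,z in [((531,296),.117)]: print("rim in",ray("w",*f(*c),z,P).round(4))
for c,z in [((403,391),.105),((665,214),.105)]: print("catch",ray("w",*f(*c),z,P).round(4))
for u,z in [((250,108),.157),((376,15),.157)]: print("knob",ray("w",*u,z,P).round(4))
g=lambda x,y:(x/4.4,140+y/4.4)
for c in [(345,138),(345,238)]: print("mark",ray("w",*g(*c),.010,P).round(4))
# flange ellipse points
E=[(200,55),(300,95),(352,190),(345,238),(300,283),(262,297),(125,80)]
q=np.array([ray("w",*g(*c),.010,P)[:2] for c in E])
A=np.c_[2*q,np.ones(len(q))];s=np.linalg.lstsq(A,(q**2).sum(1),rcond=None)[0];print("flange c",s[:2],np.sqrt(s[2]+s[0]**2+s[1]**2))
```

```text
hub [ 0.6351 -0.0667  0.094 ]
lugs mean [ 0.6348 -0.0666  0.095 ]
[ 0.6161 -0.0586  0.095 ] 0.0203 156.79 36.79
[ 0.6371 -0.0864  0.095 ] 0.02 -83.39 36.61
[ 0.6512 -0.0548  0.095 ] 0.0202 35.86 35.86
rim in [ 0.6325 -0.0656  0.117 ]
catch [ 0.6432 -0.1007  0.105 ]
catch [ 0.6314 -0.0342  0.105 ]
knob [ 0.5381 -0.083   0.157 ]
knob [0.5208 0.0226 0.157 ]
mark [ 0.5071 -0.3288  0.01  ]
mark [ 0.5301 -0.3456  0.01  ]
flange c [ 0.50234031 -0.36484067] 0.03368815030338252
```

Emit:
servo_tool([
  {"x": -1.0,"y": 0.0,"z": 0.0,"ax": 0.0,"ay": 0.0,"az": 0.0},
  {"x": -1.0,"y": 0.0,"z": 0.0,"ax": 0.0,"ay": 0.0,"az": 0.0},
  {"x": -1.0,"y": 0.0,"z": 0.0,"ax": 0.0,"ay": 0.0,"az": 0.0},
  {"x": -1.0,"y": 0.0,"z": 0.0,"ax": 0.0,"ay": 0.0,"az": 0.0},
  {"x": -1.0,"y": 0.0,"z": 0.0,"ax": 0.0,"ay": 0.0,"az": 0.0},
  {"x": -1.0,"y": 0.0,"z": 0.0,"ax": 0.0,"ay": 0.0,"az": 0.0},
  {"x": -1.0,"y": 0.0,"z": 0.0,"ax": 0.0,"ay": 0.0,"az": 0.0},
  {"x": -1.0,"y": 0.0,"z": 0.0,"ax": 0.0,"ay": 0.0,"az": 0.0},
  {"x": -1.0,"y": 0.4,"z": 0.4,"ax": 0.0,"ay": 0.0,"az": 0.0},
  {"x": -1.0,"y": 0.4,"z": 0.4,"ax": 0.0,"ay": 0.0,"az": 0.0},
  {"x": -1.0,"y": 0.0,"z": 0.4,"ax": 0.0,"ay": 0.0,"az": 0.0},
  {"x": -1.0,"y": 0.0,"z": 0.4,"ax": 0.0,"ay": 0.0,"az": 0.0},
])

```text
time: 3.9
eef_pos: [0.5114, -0.3412, 0.3108]
eef_rot: [0.842, 0.54, 0.0, -0.001]
wrist_force: [0.6, -0.6, 0.3]
opening: 0.0853
```

Emit:
servo_tool([
  {"x": -0.5,"y": 0.0,"z": 0.0,"ax": 0.0,"ay": 0.0,"az": 0.0},
  {"x": 0.0,"y": 0.0,"z": 0.0,"ax": 0.0,"ay": 0.0,"az": 0.0},
])

```text
time: 4.1
eef_pos: [0.5051, -0.3542, 0.3115]
eef_rot: [0.843, 0.538, -0.0, -0.0]
wrist_force: [0.2, 0.2, -0.2]
opening: 0.0856
```

Run:
```python
from h import *
st();snap("wrist","w2")
```

```text
t 4.1 p [ 0.5051 -0.3542  0.3115] x [ 0.421  0.907 -0.   ] z [-3.e-04  0.e+00 -1.e+00] F [ 0.19  0.24 -0.17] T [-0.03  0.   -0.  ] op 0.0856 q [ 0.216  0.421  0.452  1.705 -0.206  1.063  1.87 ]
```

View pics/w2.png

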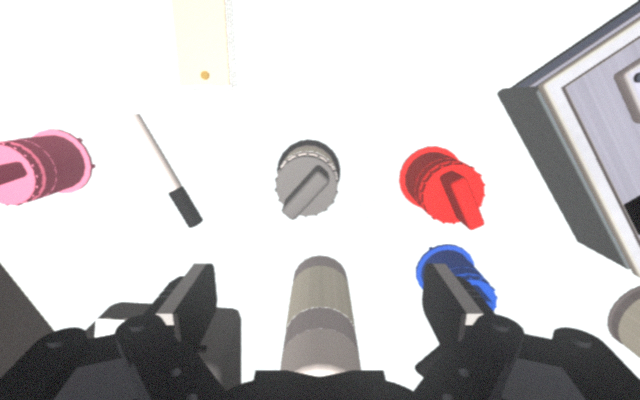

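Run:
```python
import cv2
a=cv2.imread("pics/w2_raw.png")
cv2.imwrite("pics/w2b.png",cv2.convertScaleAbs(cv2.resize(a[130:226,258:358],None,fx=6,fy=6,interpolation=cv2.INTER_CUBIC),alpha=1.3))
```

```text
(no output)
```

View pics/w2b.png

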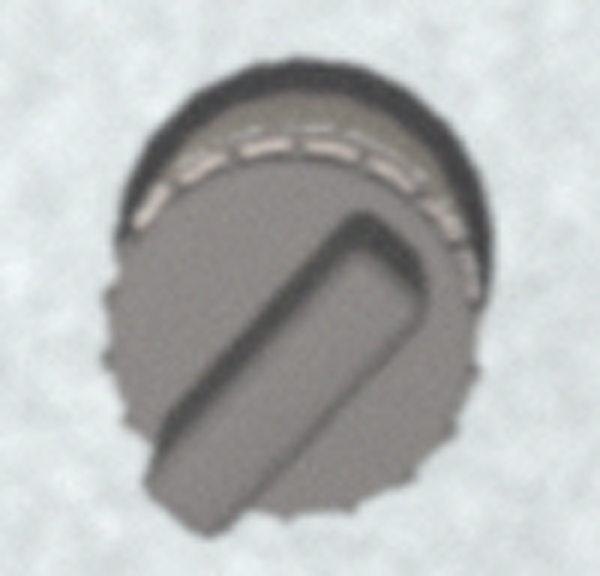

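Run:
```python
from h import *
import pickle
P=pickle.load(open("pics/w2.pkl","rb"))
f=lambda x,y:(258+x/6,130+y/6)
r=lambda c,z:ray("w",*f(*c),z,P)
c=[r(p,.112) for p in [(152,477),(360,247),(211,537),(424,310)]]
print(np.mean(c,0).round(4))
for a,b in [(0,1),(2,3),(0,2),(1,3)]:
    d=c[b]-c[a];print(np.hypot(*d[:2]).round(4),np.degrees(np.arctan2(d[1],d[0])).round(1))
q=np.array([r(p,.01)[:2] for p in [(125,215),(150,160),(200,100),(250,70),(305,60),(360,70),(420,105),(465,160),(490,220),(490,265)]])
A=np.c_[2*q,np.ones(len(q))];s=np.linalg.lstsq(A,(q**2).sum(1),rcond=None)[0];print("flange c",s[:2],np.sqrt(s[2]+s[0]**2+s[1]**2))
```

```text
[ 0.5017 -0.3646  0.112 ]
0.0418 113.3
0.0423 112.8
0.0115 17.3
0.0118 20.0
flange c [ 0.50247295 -0.36457027] 0.03251136281001554
```

Run:
```python
from h import *
import pickle
P=pickle.load(open("pics/w2.pkl","rb"))
print("can base front edge",ray("w",320,257,0,P).round(3), "can cap c",ray("top",414,154,.184).round(3))
print("scene base",ray("scene",290.6,308,0).round(3))
print("red fin",ray("w",462,200,.112,P).round(3),ray("top",364,178,.08).round(3))
print("blue",ray("top",370,147,.08).round(3))
rel([.502,-.3646,.24],[np.cos(np.radians(23)),np.sin(np.radians(23))])
```

```text
can base front edge [ 0.603 -0.398  0.   ] can cap c [ 0.622 -0.407  0.184]
scene base [ 0.623 -0.403  0.   ]
red fin [ 0.557 -0.253  0.112] [ 0.554 -0.249  0.08 ]
blue [ 0.668 -0.271  0.08 ]
t 4.15 p [ 0.5062 -0.3529  0.3118] x [0.42  0.908 0.001] z [ 8.e-04  5.e-04 -1.e+00] F [-0.13 -0.63  0.56] T [ 0.06 -0.05 -0.  ] op 0.0854 q [ 0.215  0.421  0.451  1.705 -0.206  1.063  1.87 ]
shift units [-0.5   0.04  2.87] tilt [-5.000e-02 -3.000e-02  8.995e+01]
az 42.19 or -137.81
```

Emit:
servo_tool([
  {"x": -0.5,"y": 0.0,"z": 0.3,"ax": 0.0,"ay": 0.0,"az": 8.5},
  {"x": 0.0,"y": 0.0,"z": 0.5,"ax": 0.0,"ay": 0.0,"az": 8.5},
  {"x": 0.0,"y": 0.0,"z": 0.6,"ax": 0.0,"ay": 0.0,"az": 8.5},
  {"x": 0.0,"y": 0.0,"z": 0.6,"ax": 0.0,"ay": 0.0,"az": 8.5},
  {"x": 0.0,"y": 0.0,"z": 0.6,"ax": 0.0,"ay": 0.0,"az": 8.2},
  {"x": 0.0,"y": 0.0,"z": 0.2,"ax": 0.0,"ay": 0.0,"az": 0.0},
  {"x": 0.0,"y": 0.0,"z": 0.0,"ax": 0.0,"ay": 0.0,"az": 0.0},
])

```text
time: 4.85
eef_pos: [0.5017, -0.3631, 0.2411]
eef_rot: [0.979, 0.202, -0.0, -0.001]
wrist_force: [0.2, -0.6, 0.8]
opening: 0.0858
```

Run:
```python
from h import *
snap("wrist","w3",al=1.2)
rel([.502,-.3646,.158],[np.cos(np.radians(23)),np.sin(np.radians(23))])
```

```text
t 4.9 p [ 0.5016 -0.3638  0.2419] x [0.919 0.395 0.001] z [ 8.e-04  4.e-04 -1.e+00] F [-0.28  0.25  0.09] T [-0.03 -0.02  0.04] op 0.0854 q [ 0.143  0.53   0.586  1.765 -0.351  0.952  1.278]
shift units [-0.    0.04  3.35] tilt [-5.000e-02  0.000e+00  8.995e+01]
az 0.28 or -179.72
```

View pics/w3.png

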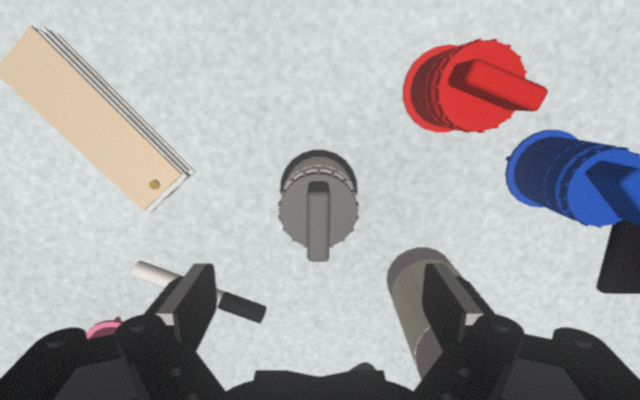

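Emit:
servo_tool([
  {"x": 0.0,"y": 0.0,"z": 1.0,"ax": 0.0,"ay": 0.0,"az": 0.0},
  {"x": 0.0,"y": 0.0,"z": 1.0,"ax": 0.0,"ay": 0.0,"az": 0.0},
  {"x": 0.0,"y": 0.0,"z": 0.9,"ax": 0.0,"ay": 0.0,"az": 0.0},
  {"x": 0.0,"y": 0.0,"z": 0.4,"ax": 0.0,"ay": 0.0,"az": 0.0},
  {"x": 0.0,"y": 0.0,"z": 0.0,"ax": 0.0,"ay": 0.0,"az": 0.0},
])

```text
time: 5.4
eef_pos: [0.5005, -0.3645, 0.1584]
eef_rot: [0.98, 0.2, -0.0, -0.001]
wrist_force: [0.7, -1.0, -0.2]
opening: 0.0852
```

Emit:
servo_tool([
  {"x": 0.0,"y": 0.0,"z": 0.0,"ax": 0.0,"ay": 0.0,"az": 0.0},
  {"x": 0.0,"y": 0.0,"z": 0.0,"ax": 0.0,"ay": 0.0,"az": 0.0},
  {"x": 0.0,"y": 0.0,"z": 0.0,"ax": 0.0,"ay": 0.0,"az": 0.0},
  {"x": 0.0,"y": 0.0,"z": 0.0,"ax": 0.0,"ay": 0.0,"az": 0.0},
  {"x": 0.0,"y": 0.0,"z": 0.0,"ax": 0.0,"ay": 0.0,"az": 0.0},
  {"x": 0.0,"y": 0.0,"z": 0.0,"ax": 0.0,"ay": 0.0,"az": 0.0},
  {"x": 0.0,"y": 0.0,"z": 0.0,"ax": 0.0,"ay": 0.0,"az": 0.0},
  {"x": 0.0,"y": 0.0,"z": 0.0,"ax": 0.0,"ay": 0.0,"az": 0.0},
], gripper=-1.0, grip_force=70.0)

```text
time: 6.2
eef_pos: [0.501, -0.365, 0.1594]
eef_rot: [0.98, 0.199, 0.0, 0.0]
wrist_force: [0.1, 0.8, 5.1]
opening: 0.0124
```

Run:
```python
from h import *
snap("wrist","w4",al=1.2);st()
```

```text
t 6.25 p [ 0.501  -0.365   0.1594] x [0.92  0.391 0.001] z [ 9.e-04 -2.e-04 -1.e+00] F [0.65 0.4  5.34] T [0.22 0.01 0.01] op 0.0127 q [ 0.19   0.638  0.528  1.808 -0.427  0.81   1.333]
```

View pics/w4.png

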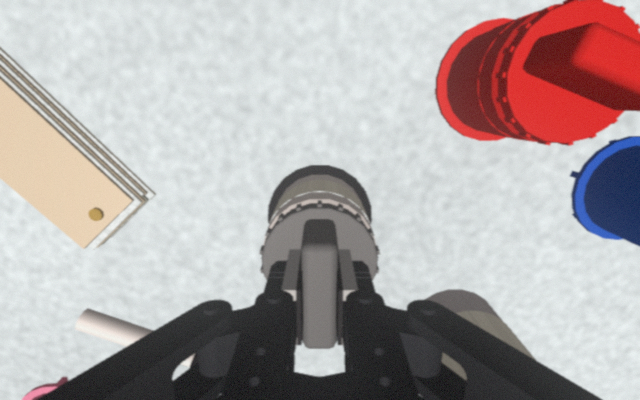

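Run:
```python
import cv2
a=cv2.imread("pics/w4_raw.png")
cv2.imwrite("pics/w4b.png",cv2.convertScaleAbs(cv2.resize(a[150:290,240:400],None,fx=5,fy=5,interpolation=cv2.INTER_CUBIC),alpha=1.3))
b=cv2.imread("pics/w4_raw.png")[120:250,560:640]
cv2.imwrite("pics/w4c.png",cv2.convertScaleAbs(cv2.resize(b,None,fx=4,fy=4,interpolation=cv2.INTER_CUBIC),alpha=1.8))
```

```text
(no output)
```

View pics/w4b.png

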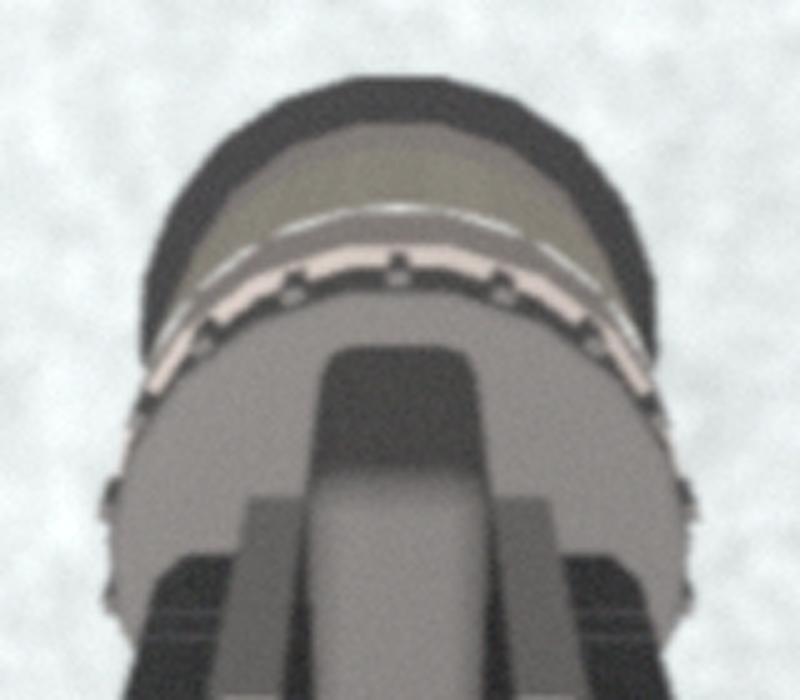

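View pics/w4c.png

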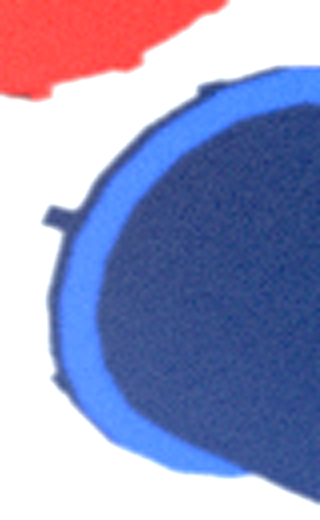

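Emit:
servo_tool([
  {"x": 0.0,"y": 0.0,"z": -0.4,"ax": 0.0,"ay": 0.0,"az": 0.0},
  {"x": 0.0,"y": 0.0,"z": -0.8,"ax": 0.0,"ay": 0.0,"az": 0.0},
  {"x": 0.0,"y": 0.0,"z": -1.0,"ax": 0.0,"ay": 0.0,"az": 0.0},
  {"x": 0.0,"y": 0.0,"z": -1.0,"ax": 0.0,"ay": 0.0,"az": 0.0},
  {"x": 0.0,"y": 0.0,"z": -1.0,"ax": 0.0,"ay": 0.0,"az": 0.0},
  {"x": 0.0,"y": 0.0,"z": -1.0,"ax": 0.0,"ay": 0.0,"az": 0.0},
  {"x": 0.0,"y": 0.0,"z": -1.0,"ax": 0.0,"ay": 0.0,"az": 0.0},
  {"x": 0.0,"y": 0.0,"z": -0.7,"ax": 0.0,"ay": 0.0,"az": 0.0},
  {"x": 0.0,"y": 0.0,"z": -0.4,"ax": 0.0,"ay": 0.0,"az": 0.0},
  {"x": 0.0,"y": 0.0,"z": 0.0,"ax": 0.0,"ay": 0.0,"az": 0.0},
])

```text
time: 7.25
eef_pos: [0.5006, -0.3652, 0.3424]
eef_rot: [0.98, 0.199, 0.001, 0.001]
wrist_force: [-0.3, 0.8, -2.5]
opening: 0.0123
```

Run:
```python
from h import *
snap("wrist","w5",al=1.2);snap("scene","s5",(160,100,360,300),3,1.8);st()
```

```text
t 7.35 p [ 0.5002 -0.3645  0.3404] x [ 0.921  0.391 -0.001] z [-1.4e-03  9.0e-04 -1.0e+00] F [ 0.08 -0.69 -2.12] T [ 0.05  0.02 -0.01] op 0.0132 q [ 0.1    0.424  0.64   1.677 -0.274  1.134  1.216]
```

View pics/w5.png

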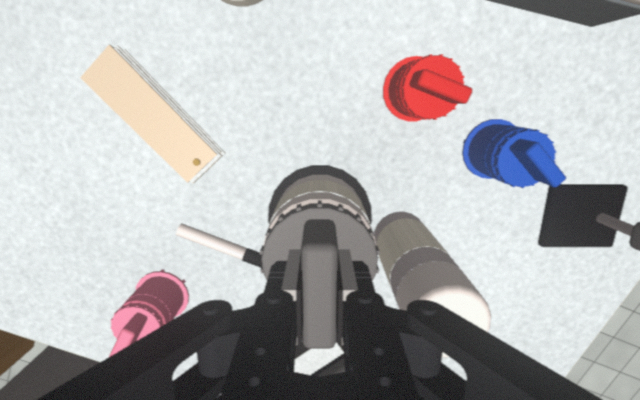

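View pics/s5.png

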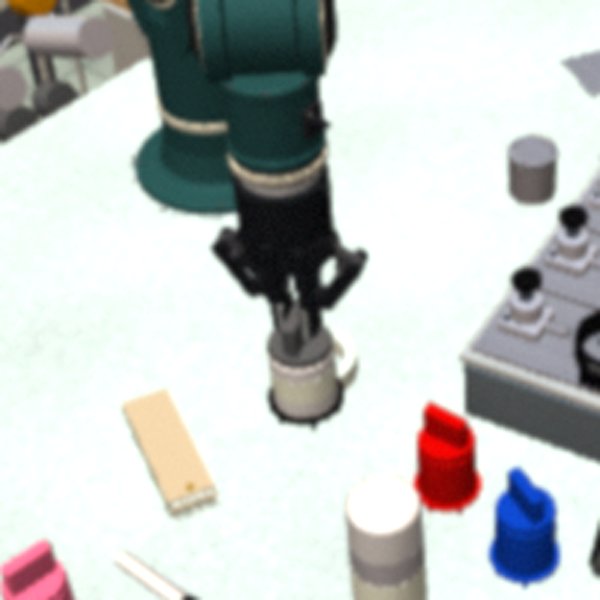

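Run:
```python
import cv2
from h import *
import pickle
a=cv2.imread("pics/s5_raw.png")
cv2.imwrite("pics/s5b.png",cv2.convertScaleAbs(cv2.resize(a[205:250,240:290],None,fx=12,fy=12,interpolation=cv2.INTER_CUBIC),alpha=2))
P=pickle.load(open("pics/w1.pkl","rb"))
g=lambda x,y:(x/4.4,140+y/4.4)
for z in (0.,.0035,.007,.01):
  for m in [(345,138),(350,238)]:
    p=ray("w",*g(*m),z,P)-np.array([.5022,-.3646,0]);print(z,np.hypot(*p[:2]).round(4),np.degrees(np.arctan2(p[1],p[0])).round(1))
```

```text
0.0 0.0289 82.5
0.0 0.0307 24.5
0.0035 0.0315 82.3
0.0035 0.032 28.7
0.007 0.034 82.2
0.007 0.0335 32.5
0.01 0.0362 82.2
0.01 0.035 35.5
```

View pics/s5b.png

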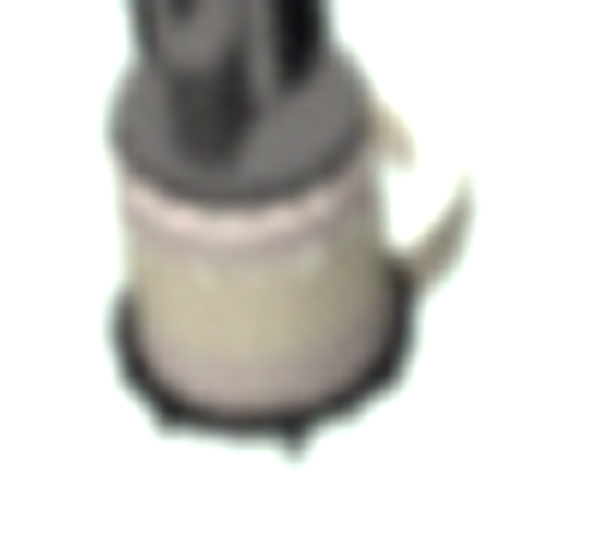

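Run:
```python
from h import *
for m in [(295,448),(165,425),(395,382)]:
  for z in (.182,.185):
    p=ray("scene",240+m[0]/12,205+m[1]/12,z)-np.array([.501,-.3645,0]);print(m,z,np.hypot(*p[:2]).round(4),np.degrees(np.arctan2(p[1],p[0])).round(1))
rel([.635,-.0667,.3404])
```

```text
(295, 448) 0.182 0.0297 -34.7
(295, 448) 0.185 0.0325 -35.4
(165, 425) 0.182 0.0293 -95.8
(165, 425) 0.185 0.031 -91.5
(395, 382) 0.182 0.0307 21.6
(395, 382) 0.185 0.032 16.9
t 7.35 p [ 0.5002 -0.3645  0.3404] x [ 0.921  0.391 -0.001] z [-1.4e-03  9.0e-04 -1.0e+00] F [ 0.08 -0.69 -2.12] T [ 0.05  0.02 -0.01] op 0.0132 q [ 0.1    0.424  0.64   1.677 -0.274  1.134  1.216]
shift units [ 9.62 -8.86  0.  ] tilt [6.00e-02 8.00e-02 8.99e+01]
```

Emit:
servo_tool([
  {"x": 0.5,"y": -0.46,"z": 0.0,"ax": 0.0,"ay": 0.0,"az": 0.0},
  {"x": 1.0,"y": -0.92,"z": 0.0,"ax": 0.0,"ay": 0.0,"az": 0.0},
  {"x": 1.0,"y": -0.92,"z": 0.0,"ax": 0.0,"ay": 0.0,"az": 0.0},
  {"x": 1.0,"y": -0.92,"z": 0.0,"ax": 0.0,"ay": 0.0,"az": 0.0},
  {"x": 1.0,"y": -0.92,"z": 0.0,"ax": 0.0,"ay": 0.0,"az": 0.0},
  {"x": 1.0,"y": -0.92,"z": 0.0,"ax": 0.0,"ay": 0.0,"az": 0.0},
  {"x": 1.0,"y": -0.92,"z": 0.0,"ax": 0.0,"ay": 0.0,"az": 0.0},
  {"x": 1.0,"y": -0.92,"z": 0.0,"ax": 0.0,"ay": 0.0,"az": 0.0},
  {"x": 1.0,"y": -0.92,"z": 0.0,"ax": 0.0,"ay": 0.0,"az": 0.0},
  {"x": 0.8,"y": -0.74,"z": 0.0,"ax": 0.0,"ay": 0.0,"az": 0.0},
  {"x": 0.3,"y": -0.3,"z": 0.0,"ax": 0.0,"ay": 0.0,"az": 0.0},
])

```text
time: 8.45
eef_pos: [0.6355, -0.0631, 0.3393]
eef_rot: [0.979, 0.202, -0.001, -0.001]
wrist_force: [0.4, -0.0, -2.5]
opening: 0.0127
```

Emit:
servo_tool([
  {"x": 0.0,"y": 0.0,"z": 0.0,"ax": 0.0,"ay": 0.0,"az": 8.0},
  {"x": 0.0,"y": 0.0,"z": 0.0,"ax": 0.0,"ay": 0.0,"az": 8.0},
  {"x": 0.0,"y": 0.0,"z": 0.0,"ax": 0.0,"ay": 0.0,"az": 1.0},
  {"x": 0.0,"y": 0.0,"z": 0.0,"ax": 0.0,"ay": 0.0,"az": 0.0},
])

```text
time: 8.85
eef_pos: [0.6345, -0.068, 0.3407]
eef_rot: [0.999, 0.053, -0.001, 0.0]
wrist_force: [-0.3, 0.0, -2.0]
opening: 0.0128
```

Run:
```python
from h import *
snap("wrist","w6",al=1.2);snap("scene","s6",(300,120,420,240),5,1.8);snap("top","t6",(240,100,380,220),5,1.8);rel([.635,-.0667,.29],[np.cos(np.radians(6.4)),np.sin(np.radians(6.4))])
```

```text
t 9.0 p [ 0.6348 -0.0676  0.3412] x [ 0.994  0.106 -0.   ] z [-4.e-04  0.e+00 -1.e+00] F [ 0.12 -0.03 -3.05] T [0.05 0.   0.04] op 0.0128 q [-0.395  0.456  0.621  1.627 -0.284  1.151  0.4  ]
shift units [ 0.01 -0.03  2.05] tilt [2.000e-02 0.000e+00 8.998e+01]
az -0.33 or 179.67
```

View pics/w6.png

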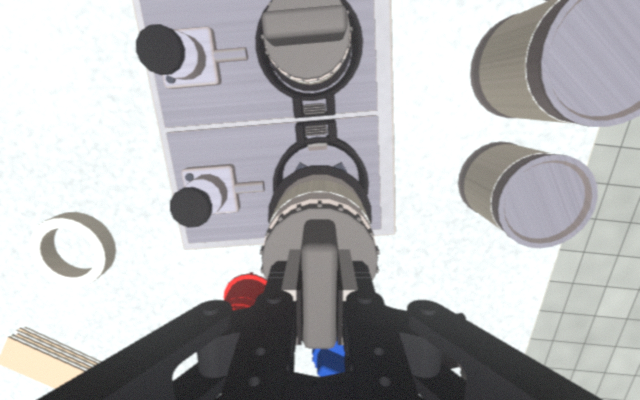

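View pics/s6.png

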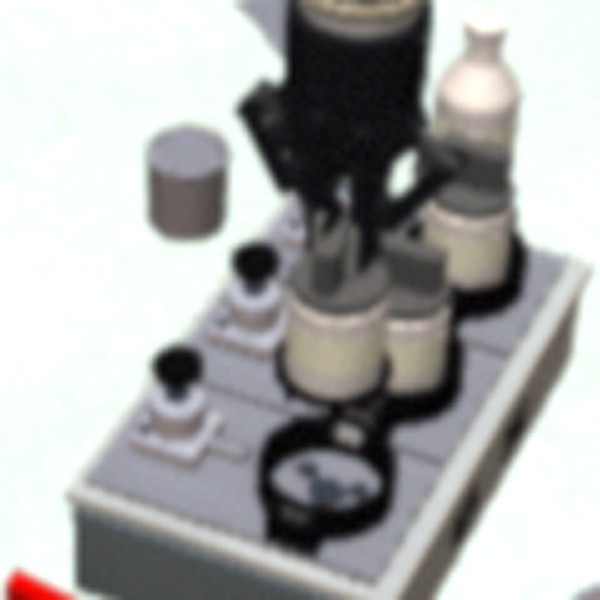

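Emit:
servo_tool([
  {"x": 0.0,"y": -0.02,"z": 0.7,"ax": 0.0,"ay": 0.0,"az": 0.0},
  {"x": 0.0,"y": 0.0,"z": 0.9,"ax": 0.0,"ay": 0.0,"az": 0.0},
  {"x": 0.0,"y": 0.0,"z": 0.6,"ax": 0.0,"ay": 0.0,"az": 0.0},
  {"x": 0.0,"y": 0.0,"z": 0.0,"ax": 0.0,"ay": 0.0,"az": 0.0},
  {"x": 0.0,"y": 0.0,"z": 0.0,"ax": 0.0,"ay": 0.0,"az": 0.0},
])

```text
time: 9.5
eef_pos: [0.6352, -0.067, 0.2867]
eef_rot: [0.999, 0.052, 0.0, 0.0]
wrist_force: [-0.4, -0.7, -1.9]
opening: 0.0127
```

Run:
```python
from h import *
snap("wrist","w7",(240,90,400,230),5,1.4);snap("scene","s7",(320,150,400,230),7,1.8);rel([.6345,-.067,.2504],[np.cos(np.radians(6.4)),np.sin(np.radians(6.4))])
```

```text
t 9.6 p [ 0.6355 -0.067   0.2876] x [0.995 0.105 0.002] z [ 2.e-03 -2.e-04 -1.e+00] F [-0.39  0.49 -2.59] T [-0.02  0.02  0.01] op 0.0128 q [-0.379  0.509  0.598  1.679 -0.322  1.051  0.426]
shift units [-0.04 -0.01  1.49] tilt [-1.100e-01 -2.000e-02  8.989e+01]
az -0.4 or 179.6
```

View pics/w7.png

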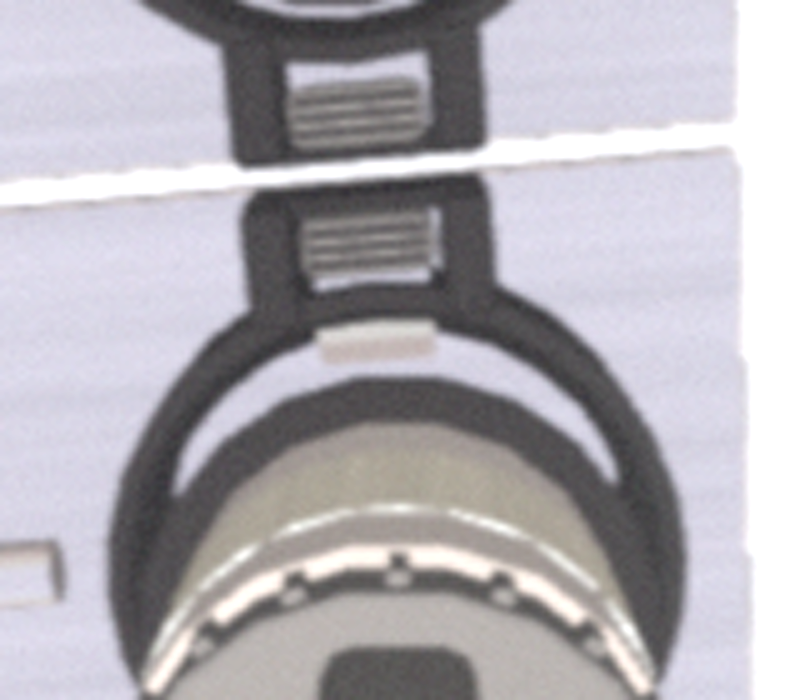

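View pics/s7.png

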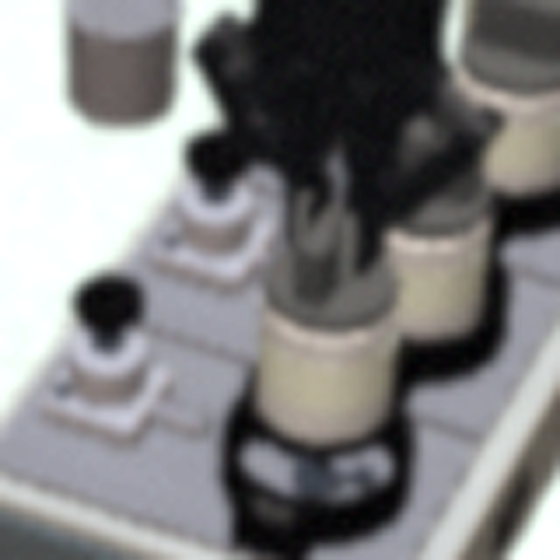

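Run:
```python
from h import *
import pickle
P=pickle.load(open("pics/w7.pkl","rb"))
im=cv2.convertScaleAbs(cv2.resize(cv2.imread("pics/w7_raw.png")[90:230,240:400],None,fx=5,fy=5,interpolation=cv2.INTER_CUBIC),alpha=1.4)
def circ(c,z,r,col):
    pts=np.array([(proj("w",[c[0]+r*np.cos(t),c[1]+r*np.sin(t),z],P)-[240,90])*5 +2 for t in np.linspace(0,6.283,120)])
    cv2.polylines(im,[pts.astype(np.int32)],True,col,1)
W=(.6345,-.067)
circ(W,.117,.0365,(0,0,255));circ(W,.117,.041,(0,0,255));circ(W,.091,.035,(255,0,0))
circ((.6355,-.067),.2876-.1594+.013,.034,(0,200,0));circ((.6355,-.067),.2876-.1594+.08,.0275,(0,200,0))
cv2.imwrite("pics/w7o.png",im)
```

```text
(no output)
```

View pics/w7o.png

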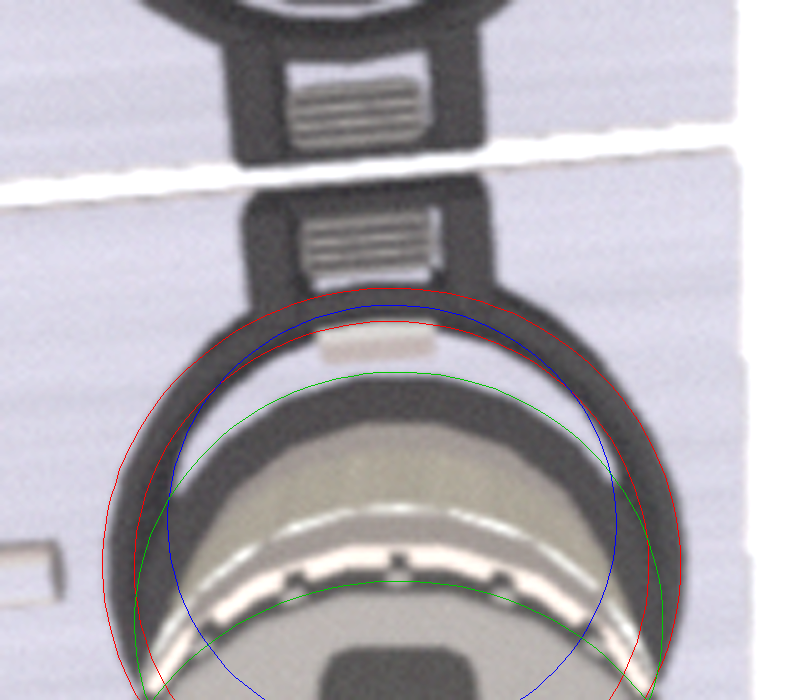

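Emit:
servo_tool([
  {"x": 0.0,"y": -0.02,"z": 0.4,"ax": 0.0,"ay": 0.0,"az": -0.4},
  {"x": 0.0,"y": 0.0,"z": 0.3,"ax": 0.0,"ay": 0.0,"az": 0.0},
  {"x": 0.0,"y": 0.0,"z": 0.1,"ax": 0.0,"ay": 0.0,"az": 0.0},
  {"x": 0.0,"y": 0.0,"z": 0.0,"ax": 0.0,"ay": 0.0,"az": 0.0},
])

```text
time: 10.0
eef_pos: [0.6346, -0.0663, 0.2658]
eef_rot: [0.998, 0.056, -0.001, 0.0]
wrist_force: [0.9, 0.8, -3.1]
opening: 0.0128
```

Emit:
servo_tool([
  {"x": 0.0,"y": 0.0,"z": 0.08,"ax": 0.0,"ay": 0.0,"az": 0.0},
  {"x": 0.0,"y": 0.0,"z": 0.08,"ax": 0.0,"ay": 0.0,"az": 0.0},
  {"x": 0.0,"y": 0.0,"z": 0.0,"ax": 0.0,"ay": 0.0,"az": 0.0},
])

```text
time: 10.3
eef_pos: [0.6353, -0.0662, 0.2628]
eef_rot: [0.998, 0.056, 0.001, 0.0]
wrist_force: [0.1, 1.2, 0.3]
opening: 0.013
```

Emit:
servo_tool([
  {"x": 0.0,"y": 0.0,"z": 0.08,"ax": 0.0,"ay": 0.0,"az": 0.0},
  {"x": 0.0,"y": 0.0,"z": 0.08,"ax": 0.0,"ay": 0.0,"az": 0.0},
  {"x": 0.0,"y": 0.0,"z": 0.0,"ax": 0.0,"ay": 0.0,"az": 0.0},
])

```text
time: 10.6
eef_pos: [0.6354, -0.0662, 0.2589]
eef_rot: [0.998, 0.056, 0.001, 0.0]
wrist_force: [-0.0, -0.1, 4.0]
opening: 0.0126
```

Emit:
servo_tool([
  {"x": 0.0,"y": 0.0,"z": 0.08,"ax": 0.0,"ay": 0.0,"az": 0.0},
  {"x": 0.0,"y": 0.0,"z": 0.0,"ax": 0.0,"ay": 0.0,"az": 0.0},
  {"x": 0.0,"y": 0.0,"z": 0.0,"ax": 0.0,"ay": 0.0,"az": 0.0},
])

```text
time: 10.9
eef_pos: [0.6349, -0.0661, 0.2559]
eef_rot: [0.998, 0.056, -0.0, 0.0]
wrist_force: [1.2, -0.2, -2.0]
opening: 0.0129
```

Run:
```python
from h import *
st()
```

```text
t 10.9 p [ 0.6349 -0.0661  0.2559] x [ 0.994  0.112 -0.   ] z [-1.e-04 -1.e-04 -1.e+00] F [ 1.2  -0.15 -2.03] T [ 0.05 -0.54 -0.  ] op 0.0129 q [-0.367  0.542  0.58   1.706 -0.344  0.997  0.449]
```

Emit:
servo_tool([
  {"x": 0.0,"y": 0.0,"z": 0.08,"ax": 0.0,"ay": 0.0,"az": 0.0},
  {"x": 0.0,"y": 0.0,"z": 0.06,"ax": 0.0,"ay": 0.0,"az": 0.0},
  {"x": 0.0,"y": 0.0,"z": 0.0,"ax": 0.0,"ay": 0.0,"az": 0.0},
])

```text
time: 11.2
eef_pos: [0.634, -0.0662, 0.2519]
eef_rot: [0.998, 0.056, -0.001, -0.0]
wrist_force: [0.1, -0.0, -2.3]
opening: 0.0127
```

Emit:
servo_tool([
  {"x": 0.0,"y": 0.0,"z": 0.06,"ax": 0.0,"ay": 0.0,"az": 0.0},
  {"x": 0.0,"y": 0.0,"z": 0.02,"ax": 0.0,"ay": 0.0,"az": 0.0},
  {"x": 0.0,"y": 0.0,"z": 0.0,"ax": 0.0,"ay": 0.0,"az": 0.0},
])

```text
time: 11.5
eef_pos: [0.6346, -0.0662, 0.2506]
eef_rot: [0.998, 0.056, -0.0, -0.0]
wrist_force: [0.1, 0.6, -2.6]
opening: 0.0127
```

Run:
```python
from h import *
st()
```

```text
t 11.5 p [ 0.6346 -0.0662  0.2506] x [ 0.994  0.111 -0.001] z [-7.e-04  0.e+00 -1.e+00] F [ 0.06  0.63 -2.65] T [-0.04  0.02 -0.05] op 0.0127 q [-0.364  0.548  0.577  1.71  -0.348  0.988  0.452]
```

Emit:
servo_tool([
  {"x": 0.0,"y": 0.0,"z": 0.04,"ax": 0.0,"ay": 0.0,"az": 0.0},
  {"x": 0.0,"y": 0.0,"z": 0.04,"ax": 0.0,"ay": 0.0,"az": 0.0},
  {"x": 0.0,"y": 0.0,"z": 0.0,"ax": 0.0,"ay": 0.0,"az": 0.0},
])

```text
time: 11.8
eef_pos: [0.635, -0.0663, 0.2504]
eef_rot: [0.998, 0.056, 0.0, -0.0]
wrist_force: [-2.4, 0.1, 7.5]
opening: 0.0129
```

Emit:
servo_tool([
  {"x": 0.0,"y": 0.0,"z": 0.04,"ax": 0.0,"ay": 0.0,"az": 0.0},
  {"x": 0.0,"y": 0.0,"z": 0.0,"ax": 0.0,"ay": 0.0,"az": 0.0},
  {"x": 0.0,"y": 0.0,"z": 0.0,"ax": 0.0,"ay": 0.0,"az": 0.0},
])

```text
time: 12.1
eef_pos: [0.6351, -0.0664, 0.2504]
eef_rot: [0.998, 0.056, 0.001, -0.001]
wrist_force: [-5.2, 1.2, 12.1]
opening: 0.0125
```

Emit:
servo_tool([
  {"x": 0.0,"y": 0.0,"z": -0.1,"ax": 0.0,"ay": 0.0,"az": 0.0},
  {"x": 0.0,"y": 0.0,"z": -0.08,"ax": 0.0,"ay": 0.0,"az": 0.0},
  {"x": 0.0,"y": 0.0,"z": 0.0,"ax": 0.0,"ay": 0.0,"az": 0.0},
])

```text
time: 12.4
eef_pos: [0.6347, -0.0661, 0.2519]
eef_rot: [0.998, 0.056, -0.0, 0.0]
wrist_force: [0.2, -0.0, -3.8]
opening: 0.0125
```

Emit:
servo_tool([
  {"x": 0.0,"y": 0.0,"z": -0.05,"ax": 0.0,"ay": 0.0,"az": 0.0},
  {"x": 0.0,"y": 0.0,"z": 0.0,"ax": 0.0,"ay": 0.0,"az": 0.0},
])

```text
time: 12.6
eef_pos: [0.6345, -0.0661, 0.2521]
eef_rot: [0.998, 0.056, -0.001, 0.0]
wrist_force: [3.2, -0.6, -13.9]
opening: 0.0127
```

Emit:
servo_tool([
  {"x": 0.0,"y": 0.0,"z": -0.04,"ax": 0.0,"ay": 0.0,"az": 0.0},
  {"x": 0.0,"y": 0.0,"z": 0.0,"ax": 0.0,"ay": 0.0,"az": 0.0},
])

```text
time: 12.8
eef_pos: [0.6343, -0.066, 0.2522]
eef_rot: [0.998, 0.056, -0.001, 0.0]
wrist_force: [4.8, -0.8, -22.7]
opening: 0.0126
```

Emit:
servo_tool([
  {"x": 0.0,"y": 0.0,"z": 0.0,"ax": 0.0,"ay": 0.0,"az": 0.0},
  {"x": 0.0,"y": 0.0,"z": 0.1,"ax": 0.0,"ay": 0.0,"az": 0.0},
  {"x": 0.0,"y": 0.0,"z": 0.1,"ax": 0.0,"ay": 0.0,"az": 0.0},
  {"x": 0.0,"y": 0.0,"z": 0.0,"ax": 0.0,"ay": 0.0,"az": 0.0},
])

```text
time: 13.2
eef_pos: [0.6353, -0.0664, 0.2508]
eef_rot: [0.998, 0.056, 0.001, -0.0]
wrist_force: [0.8, -0.1, -2.9]
opening: 0.0132
```

Emit:
servo_tool([
  {"x": 0.0,"y": 0.0,"z": 0.0,"ax": 0.0,"ay": 0.0,"az": 0.0},
  {"x": 0.0,"y": 0.0,"z": 0.0,"ax": 0.0,"ay": 0.0,"az": 0.0},
  {"x": 0.0,"y": 0.0,"z": 0.0,"ax": 0.0,"ay": 0.0,"az": 0.0},
  {"x": 0.0,"y": 0.0,"z": 0.0,"ax": 0.0,"ay": 0.0,"az": 0.0},
  {"x": 0.0,"y": 0.0,"z": 0.0,"ax": 0.0,"ay": 0.0,"az": 0.0},
], gripper=0.0)

```text
time: 13.7
eef_pos: [0.6349, -0.0662, 0.2498]
eef_rot: [0.998, 0.056, 0.0, -0.0]
wrist_force: [-0.1, 1.5, -0.7]
opening: 0.0427
```

Emit:
servo_tool([
  {"x": 0.0,"y": 0.0,"z": -0.3,"ax": 0.0,"ay": 0.0,"az": 0.0},
  {"x": 0.0,"y": 0.0,"z": -0.7,"ax": 0.0,"ay": 0.0,"az": 0.0},
  {"x": 0.0,"y": 0.0,"z": -1.0,"ax": 0.0,"ay": 0.0,"az": 0.0},
  {"x": 0.0,"y": 0.0,"z": -0.8,"ax": 0.0,"ay": 0.0,"az": 0.0},
  {"x": 0.0,"y": 0.0,"z": -0.2,"ax": 0.0,"ay": 0.0,"az": 0.0},
  {"x": 0.0,"y": 0.0,"z": 0.0,"ax": 0.0,"ay": 0.0,"az": 0.0},
])

```text
time: 14.3
eef_pos: [0.6351, -0.0663, 0.3255]
eef_rot: [0.998, 0.056, 0.001, -0.0]
wrist_force: [-0.4, 0.1, 0.2]
opening: 0.0427
```

Run:
```python
from h import *
snap("wrist","w8",al=1.2);snap("scene","s8",(300,120,420,240),5,1.8);st()
```

```text
t 14.4 p [ 0.6344 -0.066   0.3237] x [ 0.994  0.112 -0.001] z [-1.4e-03  2.0e-04 -1.0e+00] F [ 0.4  -0.    0.15] T [0.   0.   0.05] op 0.0427 q [-0.392  0.472  0.613  1.646 -0.295  1.12   0.411]
```

View pics/w8.png

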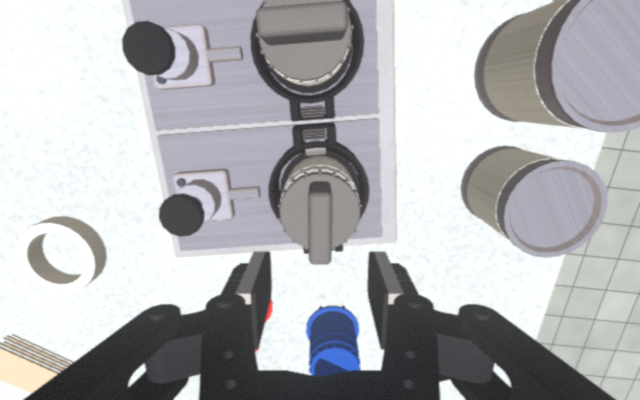

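View pics/s8.png

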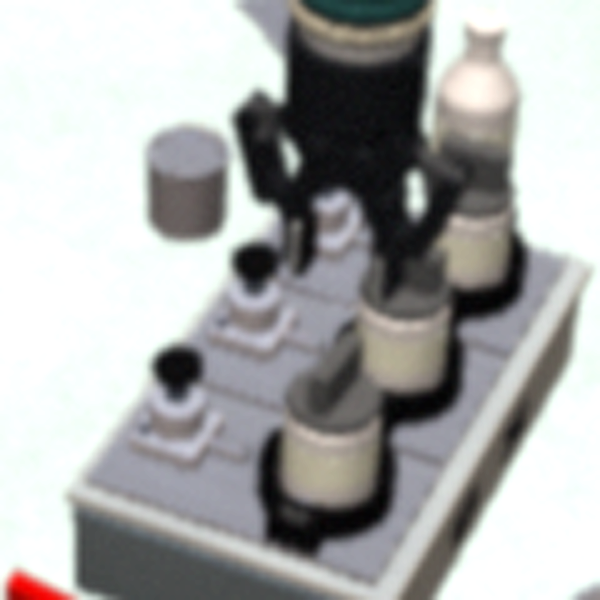

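Run:
```python
from h import *
import pickle
P=pickle.load(open("pics/w8.pkl","rb"))
a=cv2.imread("pics/w8_raw.png")
cv2.imwrite("pics/w8b.png",cv2.convertScaleAbs(cv2.resize(a[160:250,140:240],None,fx=6,fy=6,interpolation=cv2.INTER_CUBIC),alpha=1.3))
k=ray("w",181,214,.157,P);print(k)
# machine yaw from knobs
kb=ray("w",149,48,.157,P);print(kb, np.degrees(np.arctan2(*(kb-k)[:2])),np.hypot(*(kb-k)[:2]))
for y in (9,10,11,12): print(y,np.array([.6350,-.0665])-.1*np.array([np.cos(np.radians(y)),np.sin(np.radians(y))]))
```

```text
[ 0.53867076 -0.0831081   0.157     ]
[0.51893217 0.02420298 0.157     ] -10.422372457219295 0.10911131840464741
9 [ 0.53623117 -0.08214345]
10 [ 0.53651922 -0.08386482]
11 [ 0.53683728 -0.0855809 ]
12 [ 0.53718524 -0.08729117]
```

View pics/w8b.png

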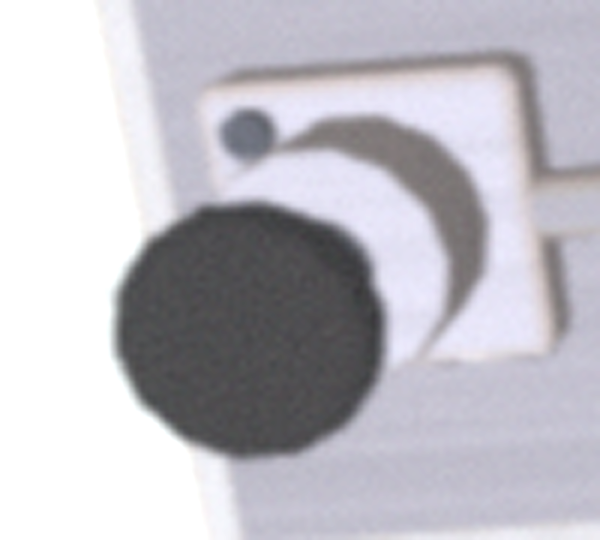

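Emit:
servo_tool([
  {"x": -0.6,"y": 0.07,"z": 0.0,"ax": 0.0,"ay": 0.0,"az": 0.0},
  {"x": -1.0,"y": 0.07,"z": 0.0,"ax": 0.0,"ay": 0.0,"az": 0.0},
  {"x": -1.0,"y": 0.07,"z": 0.0,"ax": 0.0,"ay": 0.0,"az": 0.0},
  {"x": -0.9,"y": 0.07,"z": 0.0,"ax": 0.0,"ay": 0.0,"az": 0.0},
  {"x": -0.4,"y": 0.0,"z": 0.0,"ax": 0.0,"ay": 0.0,"az": 0.0},
  {"x": 0.0,"y": 0.0,"z": 0.0,"ax": 0.0,"ay": 0.0,"az": 0.0},
  {"x": 0.0,"y": 0.0,"z": 0.0,"ax": 0.0,"ay": 0.0,"az": 0.0},
], gripper=-1.0)

```text
time: 15.1
eef_pos: [0.5395, -0.0836, 0.3246]
eef_rot: [0.998, 0.056, 0.0, 0.0]
wrist_force: [0.0, -0.1, -0.1]
opening: -0.0001
```

Run:
```python
from h import *
snap("wrist","w9",al=1.2);rel([.5375,-.084,.232])
```

```text
t 15.15 p [ 0.5397 -0.0835  0.3245] x [0.994 0.112 0.   ] z [ 5.e-04 -3.e-04 -1.e+00] F [-0.14  0.68 -0.07] T [ 0.05 -0.07  0.01] op 0.0001 q [-0.439  0.298  0.648  1.872 -0.207  1.039  0.406]
shift units [-0.09  0.01  3.7 ] tilt [-3.000e-02 -2.000e-02  8.997e+01]
```

View pics/w9.png

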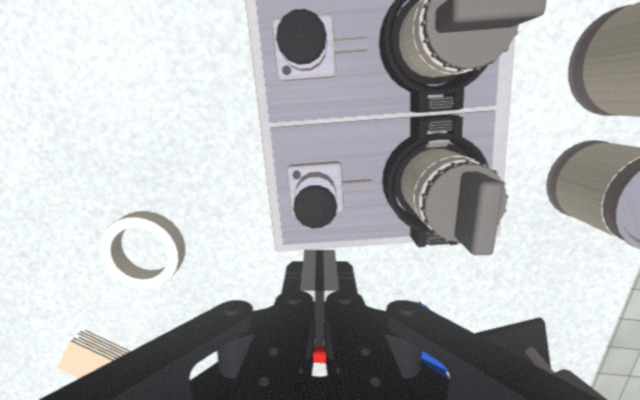

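Knob at (316,206), fingertips column 320: lined up. Descend to just above it, then press.

Emit:
servo_tool([
  {"x": -0.09,"y": 0.0,"z": 0.6,"ax": 0.0,"ay": 0.0,"az": 0.0},
  {"x": 0.0,"y": 0.0,"z": 1.0,"ax": 0.0,"ay": 0.0,"az": 0.0},
  {"x": 0.0,"y": 0.0,"z": 1.0,"ax": 0.0,"ay": 0.0,"az": 0.0},
  {"x": 0.0,"y": 0.0,"z": 0.7,"ax": 0.0,"ay": 0.0,"az": 0.0},
  {"x": 0.0,"y": 0.0,"z": 0.3,"ax": 0.0,"ay": 0.0,"az": 0.0},
  {"x": 0.0,"y": 0.0,"z": 0.0,"ax": 0.0,"ay": 0.0,"az": 0.0},
])

```text
time: 15.75
eef_pos: [0.5367, -0.0841, 0.2336]
eef_rot: [0.998, 0.056, -0.001, 0.0]
wrist_force: [0.1, -1.2, 0.4]
opening: -0.0001
```

Emit:
servo_tool([
  {"x": 0.0,"y": 0.0,"z": 0.2,"ax": 0.0,"ay": 0.0,"az": 0.0},
  {"x": 0.0,"y": 0.0,"z": 0.2,"ax": 0.0,"ay": 0.0,"az": 0.0},
  {"x": 0.0,"y": 0.0,"z": 0.0,"ax": 0.0,"ay": 0.0,"az": 0.0},
])

```text
time: 16.05
eef_pos: [0.5375, -0.0845, 0.2254]
eef_rot: [0.998, 0.056, 0.001, 0.0]
wrist_force: [1.3, 0.5, 4.5]
opening: -0.0
```

Run:
```python
from h import *
snap("wrist","w10",al=1.2);snap("scene","s10",(300,120,420,240),5,1.8);st()
```

```text
t 16.15 p [ 0.5375 -0.0845  0.2256] x [0.994 0.111 0.003] z [ 2.8e-03 -1.0e-04 -1.0e+00] F [0.94 0.57 4.56] T [-0.03 -0.32 -0.01] op -0.0 q [-0.378  0.427  0.593  1.964 -0.317  0.84   0.499]
```

View pics/w10.png

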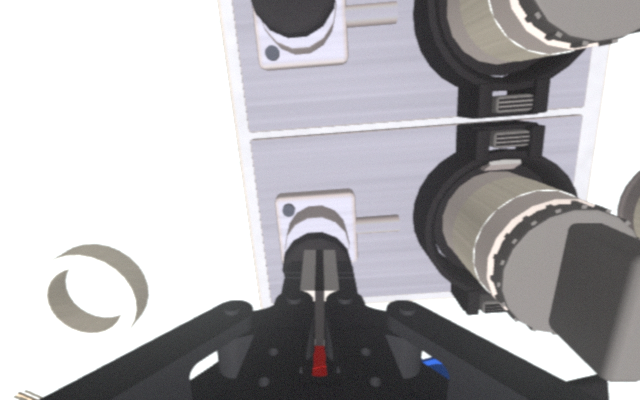

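View pics/s10.png

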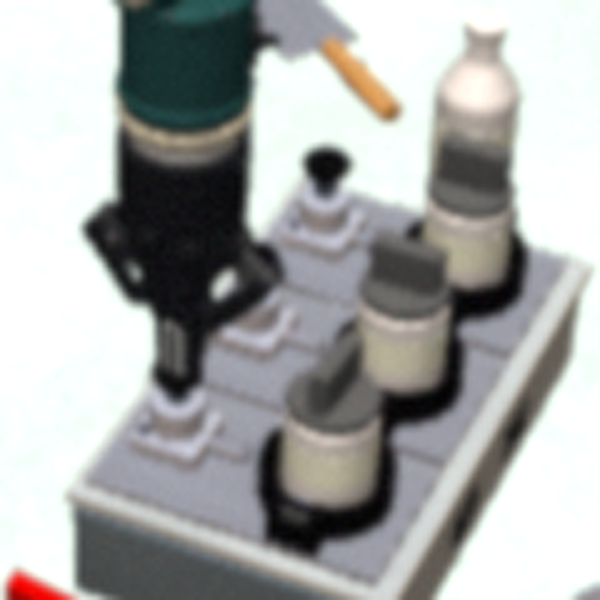

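Emit:
servo_tool([
  {"x": 0.0,"y": 0.0,"z": 0.2,"ax": 0.0,"ay": 0.0,"az": 0.0},
  {"x": 0.0,"y": 0.0,"z": 0.2,"ax": 0.0,"ay": 0.0,"az": 0.0},
  {"x": 0.0,"y": 0.0,"z": 0.1,"ax": 0.0,"ay": 0.0,"az": 0.0},
  {"x": 0.0,"y": 0.0,"z": 0.0,"ax": 0.0,"ay": 0.0,"az": 0.0},
])

```text
time: 16.55
eef_pos: [0.5376, -0.0845, 0.2132]
eef_rot: [0.998, 0.056, 0.001, 0.0]
wrist_force: [0.0, -0.1, 7.8]
opening: 0.0
```

Emit:
servo_tool([
  {"x": 0.0,"y": 0.0,"z": 0.06,"ax": 0.0,"ay": 0.0,"az": 0.0},
  {"x": 0.0,"y": 0.0,"z": 0.06,"ax": 0.0,"ay": 0.0,"az": 0.0},
  {"x": 0.0,"y": 0.0,"z": 0.0,"ax": 0.0,"ay": 0.0,"az": 0.0},
])

```text
time: 16.85
eef_pos: [0.5377, -0.0846, 0.2116]
eef_rot: [0.998, 0.056, 0.002, -0.0]
wrist_force: [-2.7, 1.2, 17.8]
opening: 0.0
```

Emit:
servo_tool([
  {"x": 0.0,"y": 0.0,"z": 0.02,"ax": 0.0,"ay": 0.0,"az": 0.0},
  {"x": 0.0,"y": 0.0,"z": 0.0,"ax": 0.0,"ay": 0.0,"az": 0.0},
  {"x": 0.0,"y": 0.0,"z": 0.0,"ax": 0.0,"ay": 0.0,"az": 0.0},
])

```text
time: 17.15
eef_pos: [0.5377, -0.0846, 0.2116]
eef_rot: [0.998, 0.056, 0.002, -0.001]
wrist_force: [-4.7, 0.5, 21.5]
opening: -0.0004
```

Emit:
servo_tool([
  {"x": 0.0,"y": 0.0,"z": -0.4,"ax": 0.0,"ay": 0.0,"az": 0.0},
  {"x": 0.0,"y": 0.0,"z": -0.8,"ax": 0.0,"ay": 0.0,"az": 0.0},
  {"x": 0.0,"y": 0.0,"z": -1.0,"ax": 0.0,"ay": 0.0,"az": 0.0},
  {"x": 0.0,"y": 0.0,"z": -1.0,"ax": 0.0,"ay": 0.0,"az": 0.0},
  {"x": 0.0,"y": 0.0,"z": -1.0,"ax": 0.0,"ay": 0.0,"az": 0.0},
  {"x": 0.0,"y": 0.0,"z": -0.4,"ax": 0.0,"ay": 0.0,"az": 0.0},
  {"x": 0.0,"y": 0.0,"z": 0.0,"ax": 0.0,"ay": 0.0,"az": 0.0},
])

```text
time: 17.85
eef_pos: [0.5368, -0.0843, 0.3246]
eef_rot: [0.998, 0.056, 0.001, -0.0]
wrist_force: [-0.1, -0.9, -0.5]
opening: 0.0003
```

Run:
```python
from h import *
snap("wrist","w11",al=1.2);snap("scene","s11",(300,120,420,240),5,1.8);st()
```

```text
t 17.95 p [ 0.5359 -0.084   0.3226] x [ 0.994  0.112 -0.002] z [-1.6e-03  3.0e-04 -1.0e+00] F [ 0.12 -0.15  0.08] T [-0.   -0.07 -0.03] op 0.0002 q [-0.444  0.295  0.654  1.881 -0.207  1.035  0.408]
```

View pics/w11.png

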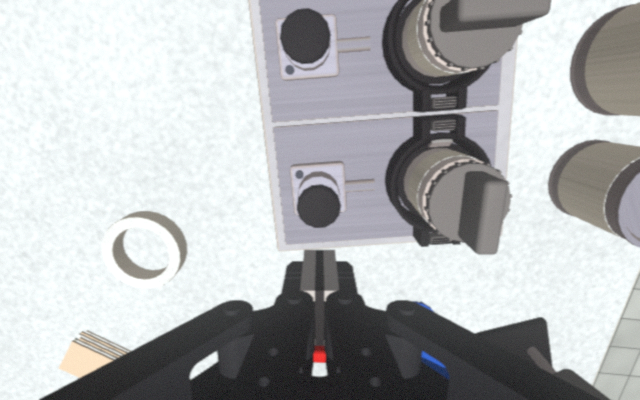

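View pics/s11.png

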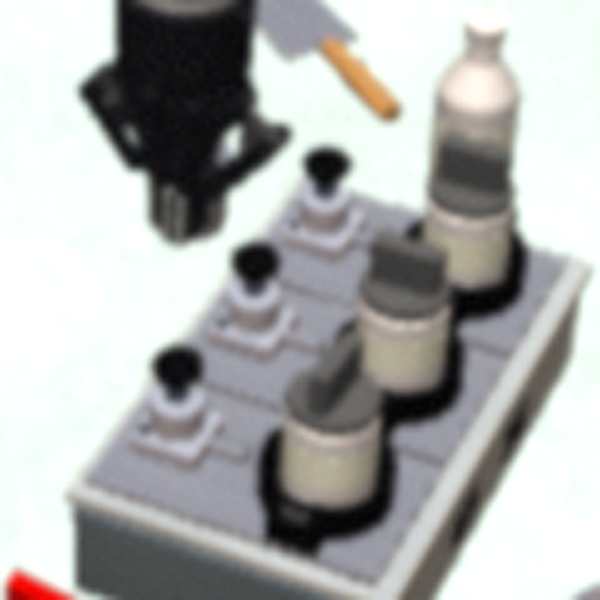

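Emit:
servo_tool([
  {"x": 0.6,"y": -0.05,"z": 0.0,"ax": 0.0,"ay": 0.0,"az": 0.0},
  {"x": 1.0,"y": -0.05,"z": 0.0,"ax": 0.0,"ay": 0.0,"az": 0.0},
  {"x": 1.0,"y": -0.05,"z": 0.0,"ax": 0.0,"ay": 0.0,"az": 0.0},
  {"x": 1.0,"y": -0.05,"z": 0.0,"ax": 0.0,"ay": 0.0,"az": 0.0},
  {"x": 0.35,"y": -0.05,"z": 0.0,"ax": 0.0,"ay": 0.0,"az": 0.0},
  {"x": 0.0,"y": 0.0,"z": 0.7,"ax": 0.0,"ay": 0.0,"az": 0.0},
  {"x": 0.0,"y": 0.0,"z": 0.7,"ax": 0.0,"ay": 0.0,"az": 0.0},
  {"x": 0.0,"y": 0.0,"z": 0.2,"ax": 0.0,"ay": 0.0,"az": 0.0},
  {"x": 0.0,"y": 0.0,"z": 0.0,"ax": 0.0,"ay": 0.0,"az": 0.0},
])

```text
time: 18.85
eef_pos: [0.6329, -0.0671, 0.2822]
eef_rot: [0.998, 0.056, -0.002, -0.0]
wrist_force: [-0.3, 0.6, -0.6]
opening: -0.0002
```

Emit:
servo_tool([
  {"x": 0.0,"y": 0.0,"z": 0.1,"ax": 0.0,"ay": 0.0,"az": 0.0},
  {"x": 0.0,"y": 0.0,"z": 0.1,"ax": 0.0,"ay": 0.0,"az": 0.0},
  {"x": 0.0,"y": 0.0,"z": 0.0,"ax": 0.0,"ay": 0.0,"az": 0.0},
])

```text
time: 19.15
eef_pos: [0.634, -0.0671, 0.2789]
eef_rot: [0.998, 0.056, 0.0, -0.0]
wrist_force: [-0.4, 0.5, -0.5]
opening: -0.0
```

Emit:
servo_tool([
  {"x": 0.0,"y": 0.0,"z": 0.06,"ax": 0.0,"ay": 0.0,"az": 0.0},
  {"x": 0.0,"y": 0.0,"z": 0.06,"ax": 0.0,"ay": 0.0,"az": 0.0},
  {"x": 0.0,"y": 0.0,"z": 0.0,"ax": 0.0,"ay": 0.0,"az": 0.0},
])

```text
time: 19.45
eef_pos: [0.6341, -0.0671, 0.2758]
eef_rot: [0.998, 0.056, 0.0, 0.0]
wrist_force: [0.8, 0.3, -0.0]
opening: -0.0002
```

Emit:
servo_tool([
  {"x": 0.0,"y": 0.0,"z": 0.06,"ax": 0.0,"ay": 0.0,"az": 0.0},
  {"x": 0.0,"y": 0.0,"z": 0.03,"ax": 0.0,"ay": 0.0,"az": 0.0},
  {"x": 0.0,"y": 0.0,"z": 0.0,"ax": 0.0,"ay": 0.0,"az": 0.0},
])

```text
time: 19.75
eef_pos: [0.6347, -0.0673, 0.2758]
eef_rot: [0.998, 0.056, 0.001, -0.0]
wrist_force: [-3.6, 1.5, 11.9]
opening: 0.0001
```

Emit:
servo_tool([
  {"x": 0.0,"y": 0.0,"z": -0.4,"ax": 0.0,"ay": 0.0,"az": 0.0},
  {"x": 0.0,"y": 0.0,"z": -0.9,"ax": 0.0,"ay": 0.0,"az": 0.0},
  {"x": 0.0,"y": 0.0,"z": -1.0,"ax": 0.0,"ay": 0.0,"az": 0.0},
  {"x": 0.0,"y": 0.0,"z": -0.7,"ax": 0.0,"ay": 0.0,"az": 0.0},
  {"x": 0.0,"y": 0.0,"z": 0.0,"ax": 0.0,"ay": 0.0,"az": 0.0},
  {"x": 0.0,"y": 0.0,"z": 0.0,"ax": 0.0,"ay": 0.0,"az": 0.0},
  {"x": 0.0,"y": 0.0,"z": 0.0,"ax": 0.0,"ay": 0.0,"az": 0.0},
])

```text
time: 20.45
eef_pos: [0.6334, -0.0668, 0.3471]
eef_rot: [0.998, 0.056, -0.001, -0.0]
wrist_force: [0.1, 0.1, -0.7]
opening: 0.0
```

Run:
```python
from h import *
snap("scene","s12",(300,120,420,240),5,1.8);st()
```

```text
t 20.5 p [ 0.6335 -0.0668  0.347 ] x [ 0.994  0.112 -0.002] z [-0.0023  0.     -1.    ] F [-0.16  0.69  0.06] T [-0.02 -0.03  0.02] op -0.0002 q [-0.404  0.451  0.631  1.623 -0.283  1.164  0.404]
```

View pics/s12.png

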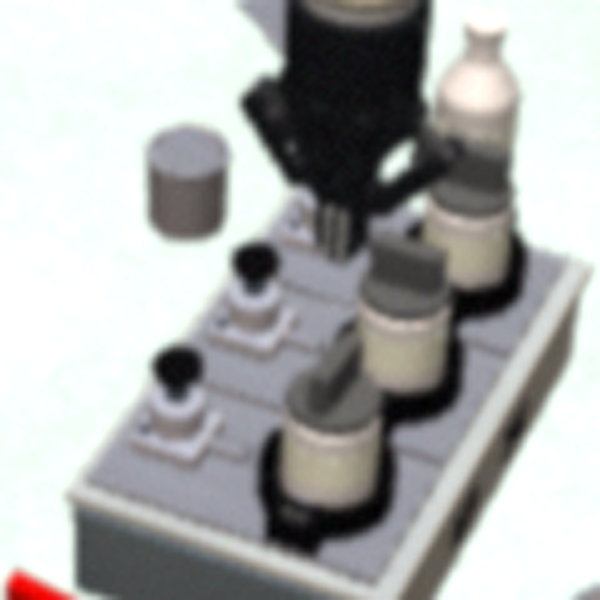

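The canister stands seated, the plunger is back up and the gripper is clear of everything.

```bash
python3 -c "
from plant import arm
print(arm.close_job())"
```

```text
the job is handed in; nothing more can be done
None
```

The canister is seated in the empty station and held by the catches, the station's plunger has been primed, and the job is handed in after about 20.5 s. No verdict is reported.

- **Seating:** I turned the canister 17° so its ribs met the gaps between the drive lugs. It passed the catches and reached the floor without touching the lugs, and I pressed it to 12 N.
- **Tug:** I pulled it up with about 20 N. It rose only about 1.7 mm, roughly the catches' 1.5 mm of play, and held. That was well above the suggested 5 to 8 N, but inside the 25 N the catches are rated for.
- **Priming:** With the canister let go, I pressed the plunger to its hard stop, reaching 21 N. The last picture shows it back up.
- **Final check:** After the tug the height reading left about half a millimetre of doubt, so I pressed lightly on top of the fin. Contact came at the fully home height, within 0.3 mm.

The wrist force read about zero at the end, with the gripper clear. I did not touch the other plungers or anything else on the counter. No check failed or disagreed.

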